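File two new button boxes beside their matches in the packed row

ROBOT

A 7-joint arm with a two-finger parallel gripper is mounted at the origin on the work surface. World frame = base frame: x ahead of the robot, y to its left, z up, the work surface at z = 0. Lengths are in m, angles in rad, forces in N, time in s.
With the tool pointing down it reaches from about 0.425 to 0.875 m from the base axis. Payload 4.7 kg.
Tool frame: the origin (TCP) lies midway between the tips of the shut fingers; the grasp point (between the pads) lies 19 mm behind it; y points along the fingers, z is the direction in which the jaws open and shut, and the axes are right-handed (so a half turn about y gives the same grasp; the last joint's range is limited). The gripper opens to 87 mm and grips with 3 to 60 N. Pads are 19 mm wide; open, the fingers measure 117 mm over their backs; the gripper's body (75 mm by 190 mm) begins 51 mm behind the grasp point.
Start: joints at [1.236, 0.321, -0.07, 1.45, 0.023, 1.371, -0.057], TCP at [0.222, -0.611, 0.201] pointing down, gripper open.
Joint ranges: [-2.86, 2.86], [-0.3, 2.09], [-1.38, 1.24], [0.06, 2.45], [-1.56, 4.7], [0.09, 2.05], [-2.69, 2.69]. Speed limits (rad/s): [2.57, 2.57, 3.14, 3.14, 3.14, 3.14, 3.14].

INTERFACE

Orientations are given as a rotation vector (axis times angle).
In Python, from bench import ctrl gives the robot as it stands.
- The arm moves only by the tool play_rows, never from a script. Its arguments are lists of equal length, an entry for each row: "translation": the shift along the tool's x, y, z in mm, a list of three; "turn": the turn, a rotation vector about the tool's x, y, z in rad, a list of three; "fingers": the opening, from -1 (shut) to 1 (fully open), so that 0 is half open. In form: {"translation": [[dx, dy, dz], ...], "turn": [[wx, wy, wz], ...], "fingers": [fingers, ...]}. A call has exactly 10 rows; each row shifts and turns the commanded pose from where the row before left it, along the tool's axes as they then stand; what a row does not reach is not made up. A row lasts 1/12 s, in which the tool goes at most 41.7 mm and 7.16 degrees, less where a joint would pass 70% of its speed; a pose out of reach is approached as far as the arm can. A call with a gripper value outside its range is refused whole. The fingers move at their own pace and stop on an object; "grip_force" is the grip in N (left out, the last holds). Time passes only in rows, so rows that do not move let the fingers close, or fill a call up. It gives the time, the measured TCP pose, the force and the opening at its end, in the units of the state.
- ctrl.get_state(): the state, without advancing time (a new reading comes with each control period).
- ctrl.get_image(name): name is "side" or "top" or "wrist"; returns the picture (480x640x3 uint8, blue, green, red); there is no depth.
- ctrl.camera_info(name): a dict with "camera_matrix" (3x3 intrinsics, pixels), "R" (3x3) and "t" (3): a world point X has camera coordinates R X + t. Camera axes: x right, y down, z forward; pixel columns grow to the right and rows downward; lengths in m; the calibration is good to about 2 mm. A picture is of the moment at which its call begins: read the wrist's pose just before it. camera_info takes no time and is no camera call; for the wrist camera it gives the pose at the moment of the call.
- ctrl.close_job(): hands the job in, once; it reports no verdict.
The state is a dict: "time": time; "joint_positions": joint angles; "qd": joint speeds; "joint_torque": joint torques, N m; "position": TCP position; "tool_rot": TCP orientation; "ft_force": force on the tool from outside, world axes, zero at the start; "torque": the same for the moment, N m; "grip_width": opening from 0.0 (shut) to 1.0 (fully open).
Only numpy, scipy, OpenCV 4.12 (cv2) and the standard library are available. Lean on these libraries where they do the work, as an engineer would, in place of code of your own. Each camera call takes 0.05 s, during which the arm holds its last target.

TASK

File the new red and the new blue button box from the table in the tray's row, each directly beside the box of its own colour (either side), upright and turned like the others: push the neighbours apart to make room, lift none of them out, and set the new boxes down rather than dropping them. Then close the whole row up tight against the tray's orange end, so that no gaps are left between the boxes. Do not knock over any box and leave everything else on the table where it is.

Things in the scene. Friction and masses are not known exactly. Their poses are not given: they have to be found in the camera images.
- tray: Steel row tray fixed to the table, yaw up to 0.4 rad. Origin: centre of its underside; y along the row, x across. Inside 56 mm (x) by 228 mm (y: -114 to +114); floor 6 mm thick, so box tops are at 96 mm. Long walls 4 mm thick, top at 35 mm; end plates 5 mm thick, top at 60 mm. The end at +y (robot's left) is ORANGE, the other bare steel.
- tray_orange (a point): Middle of the orange end plate's inner face, at floor level. Five boxes stand in the tray, 30 mm side along the row, in any order, with gaps of 1 to 24 mm, too narrow for another box; they slide along the floor (1 to 2 N each, more if pressed down). All seven boxes fill 210 of the 228 mm.
- red_new: The new red button box, standing on the table in any of five places beside or in front of the tray, yaw up to 0.8 rad. 50 mm (its x) x 30 mm (its y) x 90 mm tall, about 0.12 kg, hard and rigid. Origin: centre of its underside; z up; half a turn about z looks the same. Sample buttons on its lid (1.8 mm proud) and narrow faces.
- red_in_row: The red button box already in the tray's row, anywhere in it; looks the same as the new one. 50 mm (its x) x 30 mm (its y) x 90 mm tall, about 0.12 kg, hard and rigid. Origin: centre of its underside; z up; half a turn about z looks the same.
- blue_new: The new blue button box, standing on the table in any of five places beside or in front of the tray, yaw up to 0.8 rad. 50 mm (its x) x 30 mm (its y) x 90 mm tall, about 0.12 kg, hard and rigid. Origin: centre of its underside; z up; half a turn about z looks the same. Sample buttons on its lid (1.8 mm proud) and narrow faces.
- blue_in_row: The blue button box already in the tray's row, anywhere in it; looks the same as the new one. 50 mm (its x) x 30 mm (its y) x 90 mm tall, about 0.12 kg, hard and rigid. Origin: centre of its underside; z up; half a turn about z looks the same.
- yellow_box: Yellow button box in the tray's row, anywhere in it. 50 mm (its x) x 30 mm (its y) x 90 mm tall, about 0.12 kg, hard and rigid. Origin: centre of its underside; z up; half a turn about z looks the same.
- green_box: Green button box in the tray's row, anywhere in it. 50 mm (its x) x 30 mm (its y) x 90 mm tall, about 0.12 kg, hard and rigid. Origin: centre of its underside; z up; half a turn about z looks the same.
- white_box: White button box in the tray's row, anywhere in it. 50 mm (its x) x 30 mm (its y) x 90 mm tall, about 0.12 kg, hard and rigid. Origin: centre of its underside; z up; half a turn about z looks the same.
- black_box: Black button box standing on the table; not wanted now, leave it. 50 mm (its x) x 30 mm (its y) x 90 mm tall, about 0.12 kg, hard and rigid. Origin: centre of its underside; z up; half a turn about z looks the same.
- thread_cone: Purple cone of thread standing on the table, 52 mm across at the foot, 85 mm tall; leave it. Origin: centre of underside.
- pin_jar: Closed pin jar with a grey cap on the table, 54 mm across, 65 mm tall; leave it. Origin: centre of underside.
- tape_case: Grey round tape-measure case lying beyond the tray, 54 mm across, 18 mm high, with a steel tab that sticks 7 mm out at its +x; leave it. Origin: centre of underside.
- cloth_weight: Dark steel cloth weight with a knob, beyond the tray, 56 mm across, 38 mm tall; leave it. Origin: centre of underside.
- chalk_box: Flat cardboard chalk box right of the tray near the sewing machine (350 mm tall, fixed far right; a thread rack 130 mm tall stands far left), 70 (x) x 45 (y) x 24 mm; leave it. Origin: centre of underside.

How it is judged:
By the outcome, as a careful person would: the job done as asked, in the order asked, and still so for the second after the job is handed in, with the robot touching nothing.
It also fails if it takes over 72 s, if anything falls off the work surface, if the arm or the gripper's body presses on something with over 40 N, if the wrist force passes 120 N, or if a joint passes its speed limit or range.

## Working session

There is one attempt and no reset: what is moved stays moved. The work goes in short steps, Python scripts to look and compute and a tool call to move; the robot and the scene stay as the last step left them, time stands still between calls to the robot, and variables do not carry over. Pictures are saved under pics/ and viewed, and the job is handed in when it is done.

Besides the shell and the picture viewer there is one more tool, called after "Emit:" in YAML: its name, and indented under it one key for each argument. play_rows: Moves the arm, as the interface text tells. Its arguments: {"type":"object","properties":{"translation":{"type":"array"},"turn":{"type":"array"},"fingers":{"type":"array"},"grip_force":{"type":"number"}},"required":["translation","turn","fingers"]}

```bash
ls; mkdir -p pics
python3 - <<'E'
from bench import ctrl
import cv2,json
s=ctrl.get_state();print(s)
for n in ("top","side","wrist"):
    i=ctrl.camera_info(n);print(n,i)
for n in ("top","side"):
    cv2.imwrite(f"pics/{n}0.png",ctrl.get_image(n))
E
```

```text
pics
{'time': 0.0, 'joint_positions': array([ 1.23612424,  0.32181154, -0.0700808 ,  1.45165734,  0.0226018 ,
        1.37079993, -0.05688613]), 'qd': array([ 0.00111442,  0.00106005, -0.00088609,  0.00026168, -0.00081804,
       -0.00295535, -0.00049116]), 'joint_torque': array([-1.06649820e-04, -4.91288853e+01, -4.03957246e-01, -3.12527061e+01,
       -6.38999976e-02,  4.36241738e-02,  1.89007865e-04]), 'position': array([ 0.22188116, -0.61033269,  0.20037783]), 'tool_rot': array([-0.35846189,  2.03384402, -2.03004677]), 'ft_force': array([ 0.87612177,  0.15164595, -1.31456016]), 'torque': array([0.0508664 , 0.00519499, 0.04695626]), 'grip_width': 1.0029054900846028}
top {'camera_matrix': array([[622.87725071,   0.        , 315.24729705],
       [  0.        , 622.87725071, 248.09372709],
       [  0.        ,   0.        ,   1.        ]]), 'R': array([[ 0.03759472, -0.99929197,  0.0014791 ],
       [-0.97462904, -0.03699361, -0.22074807],
       [ 0.22064649,  0.00685739, -0.97532974]]), 't': array([-0.0165374 ,  0.55307377,  1.20576497])}
side {'camera_matrix': array([[517.59191479,   0.        , 323.69681009],
       [  0.        , 517.59191479, 239.67972979],
       [  0.        ,   0.        ,   1.        ]]), 'R': array([[ 0.9870059 , -0.15999279, -0.01488858],
       [-0.11975749, -0.67067126, -0.73202336],
       [ 0.10713312,  0.72429439, -0.68111683]]), 't': array([-0.54802426,  0.11582799,  0.94512171])}
wrist {'camera_matrix': array([[339.28807844,   0.        , 316.42345017],
       [  0.        , 339.28807844, 237.50007346],
       [  0.        ,   0.        ,   1.        ]]), 'R': array([[ 0.34238322, -0.93955953, -0.00127106],
       [-0.90907085, -0.33161412,  0.25223455],
       [-0.23741088, -0.0852054 , -0.96766529]]), 't': array([-0.64904568, -0.03183825,  0.38777239])}
```

View pics/top0.png

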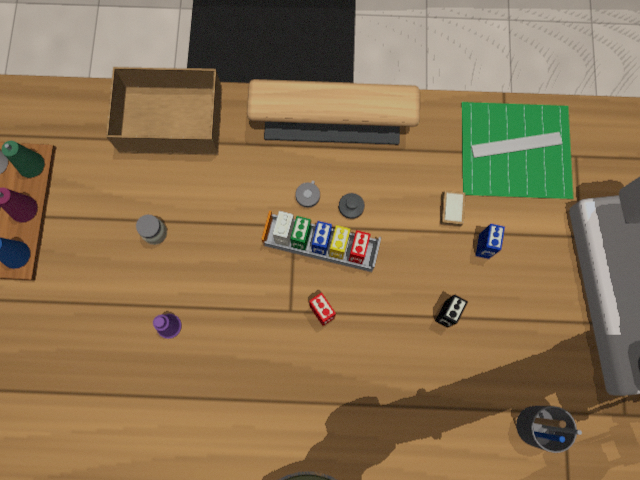

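View pics/side0.png

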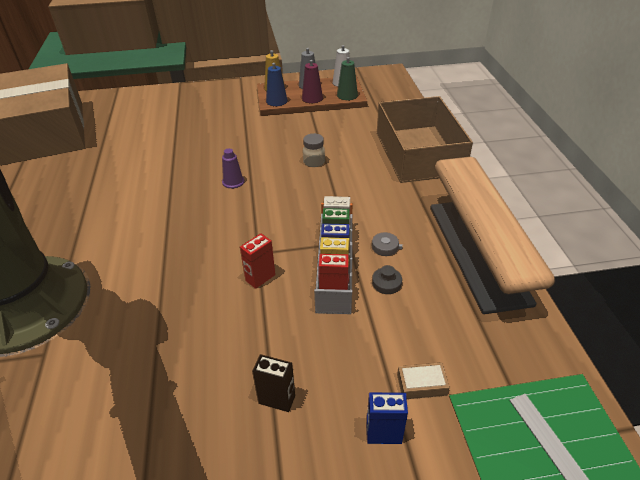

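```bash
cat > h.py <<'E'
import numpy as np,cv2
from scipy.spatial.transform import Rotation as Ro
from bench import ctrl
def ray(n,uv,z,info=None):
    i=info or ctrl.camera_info(n);K,R,t=i["camera_matrix"],i["R"],np.array(i["t"])
    d=R.T@np.linalg.inv(K)@np.array([uv[0],uv[1],1.]);c=-R.T@t
    return c+d*(z-c[2])/d[2]
def proj(n,X,info=None):
    i=info or ctrl.camera_info(n);p=i["camera_matrix"]@(i["R"]@np.array(X,float)+i["t"]);return p[:2]/p[2]
def crop(src,dst,x0,y0,x1,y1,s):
    im=cv2.imread(src)[y0:y1,x0:x1];im=cv2.resize(im,None,fx=s,fy=s,interpolation=cv2.INTER_CUBIC)
    for u in range((x0+9)//10*10,x1,10):
        cv2.line(im,((u-x0)*s,0),((u-x0)*s,6),(255,255,255),1)
        if u%20==0: cv2.putText(im,str(u),((u-x0)*s,16),0,.4,(255,255,255),1)
    for v in range((y0+9)//10*10,y1,10):
        cv2.line(im,(0,(v-y0)*s),(6,(v-y0)*s),(255,255,255),1)
        if v%20==0: cv2.putText(im,str(v),(8,(v-y0)*s+4),0,.4,(255,255,255),1)
    cv2.imwrite(dst,im)
E
python3 - <<'E'
from h import *
crop("pics/top0.png","pics/c1.png",255,200,391,280,5*1)
crop("pics/top0.png","pics/c2.png",300,280,350,330,10)
crop("pics/top0.png","pics/c3.png",465,215,515,265,10)
print(proj("top",[.222,-.611,.2]))
E
```

```text
[670.90166793 434.0786756 ]
```

View pics/c1.png

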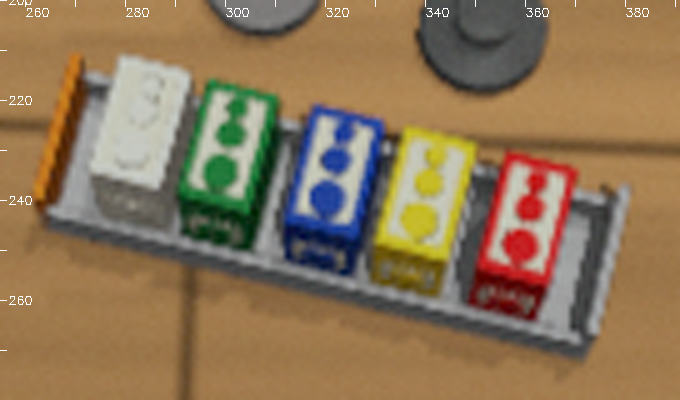

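View pics/c2.png

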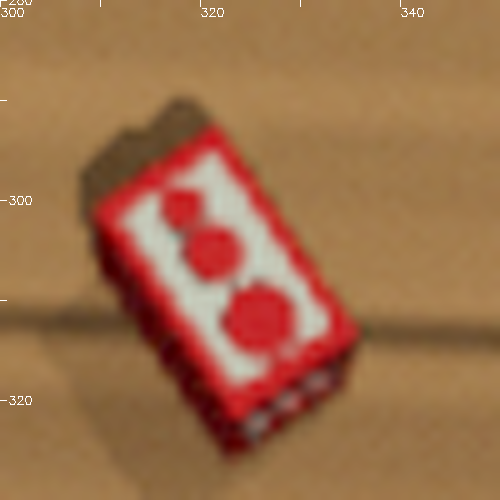

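View pics/c3.png

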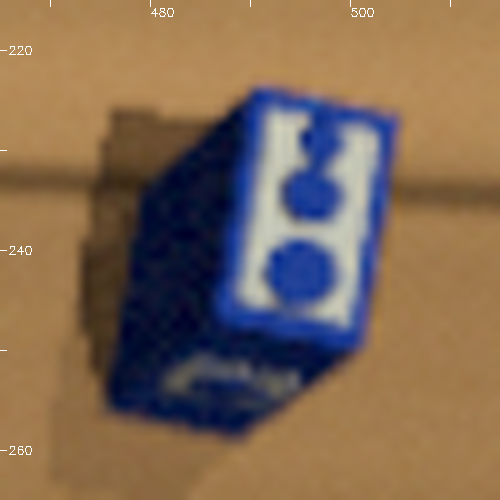

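Run:
```python
from h import *
A=dict(white=[(120,55),(191,70),(163,188),(92,175)],green=[(206,80),(279,96),(251,214),(180,198)],blue=[(312,104),(385,122),(357,240),(287,225)],
yellow=[(404,127),(477,142),(444,263),(374,248)],red=[(506,150),(577,165),(544,287),(476,272)])
B=dict(red_new=([(217,125),(357,328),(240,418),(97,210)],300,280),blue_new=([(256,88),(398,120),(360,350),(215,320)],465,215))
def f(n,px,z):
    P=np.array([ray("top",p,z)[:2] for p in px])
    (c,wh,a)=cv2.minAreaRect((P*1000).astype(np.float32))
    # long axis
    e=[P[(i+1)%4]-P[i] for i in range(4)];l=max(e,key=np.linalg.norm)
    yaw=np.arctan(l[1]/l[0]);
    print(n,P.mean(0).round(4),"yaw",yaw.round(3),"sides",[round(np.linalg.norm(x)*1000,1) for x in e])
    return P.mean(0)
C=[f(n,[(255+x/5,200+y/5) for x,y in q],.096) for n,q in A.items()]
for n,(q,x0,y0) in B.items(): f(n,[(x0+x/10,y0+y/10) for x,y in q],.09)
C=np.array(C);d=C[-1]-C[0];print(np.diff(C,axis=0),np.linalg.norm(np.diff(C,axis=0),axis=1),"tray yaw",np.arctan2(d[0],-d[1]))
q=[(80,57),(40,210),(627,185),(583,355)]
for p in q: print(ray("top",(255+p[0]/5,200+p[1]/5),.06))
print(ctrl.camera_info("wrist")["R"]@Ro.from_rotvec(ctrl.get_state()["tool_rot"]).as_matrix())
print(Ro.from_rotvec(ctrl.get_state()["tool_rot"]).as_matrix().round(3))
```

```text
white [0.5917 0.0696] yaw -0.171 sides [np.float64(29.2), np.float64(49.8), np.float64(28.8), np.float64(50.7)]
green [0.5827 0.0343] yaw -0.186 sides [np.float64(30.0), np.float64(49.7), np.float64(28.9), np.float64(49.6)]
blue [ 0.5738 -0.0084] yaw -0.16 sides [np.float64(30.1), np.float64(49.6), np.float64(28.4), np.float64(50.6)]
yellow [ 0.566  -0.0442] yaw -0.232 sides [np.float64(29.7), np.float64(51.2), np.float64(28.3), np.float64(51.0)]
red [ 0.558  -0.0845] yaw -0.237 sides [np.float64(28.8), np.float64(51.6), np.float64(27.4), np.float64(51.3)]
red_new [ 0.43   -0.0149] yaw 0.639 sides [np.float64(48.2), np.float64(28.7), np.float64(49.1), np.float64(28.8)]
blue_new [ 0.5835 -0.3553] yaw -0.191 sides [np.float64(28.8), np.float64(48.5), np.float64(29.1), np.float64(49.0)]
[[-0.00896781 -0.0353388 ]
 [-0.00895566 -0.04267776]
 [-0.0077467  -0.03584122]
 [-0.00805892 -0.04029094]] [0.03645891 0.04360728 0.03666884 0.041089  ] tray yaw -0.21541379135092356
[0.62789687 0.0986133  0.06      ]
[0.56241924 0.1114792  0.06      ]
[ 0.58203551 -0.12800048  0.06      ]
[ 0.51059372 -0.11124847  0.06      ]
[[-6.81239310e-04 -6.05920276e-04  9.99999584e-01]
 [ 9.67705568e-01 -2.52082679e-01  5.06497277e-04]
 [ 2.52082268e-01  9.67705511e-01  7.58081055e-04]]
[[-0.94  -0.001  0.342]
 [-0.342  0.002 -0.94 ]
 [ 0.    -1.    -0.002]]
```

```bash
cat >> h.py <<'E'
def st():
    s=ctrl.get_state();M=Ro.from_rotvec(s["tool_rot"]).as_matrix()
    z=M[:,2];print("t",round(s["time"],2),"pos",s["position"].round(4),"zang",round(np.arctan2(z[1],z[0]),4),"tilt",(M[2,0].round(4),M[2,2].round(4)),"F",s["ft_force"].round(1),"w",round(s["grip_width"]*87,1),"q",s["joint_positions"].round(2))
    return s,M
def to(target,ang=None):
    s,M=st();d=np.array(target)-s["position"]
    print("tool delta mm",(M.T@d*1000).round(1))
    if ang is not None:
        w=(ang-np.arctan2(M[1,2],M[0,2])+np.pi)%(2*np.pi)-np.pi
        print("turn y",(-w).round(3)); 
        a=np.array([[np.sin(ang),0,np.cos(ang)],[-np.cos(ang),0,np.sin(ang)],[0,-1,0]])
        print("after turn: delta",(a.T@d*1000).round(1),"rotvec tool",Ro.from_matrix(M.T@a).as_rotvec().round(4))
E
python3 - <<'E'
from h import *
for p in [(572,205),(607,392)]:
    for z in (0,.2): print(p,z,ray("top",p,z).round(3))
to([.35,-.36,.2]); to([.572,-.008,.16],-.2154)
E
```

```text
(572, 205) 0 [ 0.684 -0.549  0.   ]
(572, 205) 0.2 [ 0.621 -0.465  0.2  ]
(607, 392) 0 [ 0.29  -0.599  0.   ]
(607, 392) 0.2 [ 0.288 -0.507  0.2  ]
t 0.1 pos [ 0.2219 -0.6104  0.2005] zang -1.222 tilt (np.float64(0.0002), np.float64(-0.0017)) F [ 0.1 -0.4 -0.5] w 86.8 q [ 1.24  0.32 -0.07  1.45  0.02  1.37 -0.06]
tool delta mm [-206.     0.8 -191.5]
t 0.1 pos [ 0.2219 -0.6104  0.2005] zang -1.222 tilt (np.float64(0.0002), np.float64(-0.0017)) F [ 0.1 -0.4 -0.5] w 86.8 q [ 1.24  0.32 -0.07  1.45  0.02  1.37 -0.06]
tool delta mm [-534.9   41.2 -446.4]
turn y -1.007
after turn: delta [-663.3   40.5  213.3] rotvec tool [ 1.6000e-03 -1.0066e+00 -7.0000e-04]
```

Emit:
play_rows:
  translation:
    - [0,0,-20]
    - [0,0,-30]
    - [0,0,-30]
    - [-15,0,-30]
    - [-30,0,-20]
    - [-32,0,-15]
    - [-32,0,-15]
    - [-32,0,-15]
    - [-32,0,-15]
    - [-32,0,-10]
  turn:
    - [0,0,0]
    - [0,0,0]
    - [0,0,0]
    - [0,0,0]
    - [0,0,0]
    - [0,-0.1,0]
    - [0,-0.1,0]
    - [0,-0.1,0]
    - [0,-0.1,0]
    - [0,-0.1,0]
  fingers: [1,1,1,1,1,1,1,1,1,1]

```text
time: 0.93
position: [0.3203, -0.3289, 0.2011]
tool_rot: [-0.781, 1.715, -1.714]
ft_force: [0.9, 0.5, 0.5]
grip_width: 0.999
```

```bash
python3 -c "
from h import *
to([.572,-.008,.16],-.2154)"
```

```text
t 0.93 pos [ 0.3203 -0.3289  0.2011] zang -0.7165 tilt (np.float64(0.0001), np.float64(-0.0006)) F [0.9 0.5 0.5] w 86.9 q [ 1.04 -0.08 -0.29  1.89 -0.02  1.32  0.05]
tool delta mm [-407.3   41.1  -20.9]
turn y -0.501
after turn: delta [-367.3   41.1  177.3] rotvec tool [ 6.000e-04 -5.011e-01 -1.000e-04]
```

Emit:
play_rows:
  translation:
    - [-35,0,10]
    - [-35,0,10]
    - [-35,0,10]
    - [-35,0,15]
    - [-35,0,15]
    - [-38,0,14]
    - [-38,0,14]
    - [-38,0,14]
    - [-38,0,14]
    - [-38,0,14]
  turn:
    - [0,-0.1,0]
    - [0,-0.1,0]
    - [0,-0.1,0]
    - [0,-0.1,0]
    - [0,-0.1,0]
    - [0,0,0]
    - [0,0,0]
    - [0,0,0]
    - [0,0,0]
    - [0,0,0]
  fingers: [1,1,1,1,1,1,1,1,1,1]

```text
time: 1.77
position: [0.569, -0.0376, 0.2012]
tool_rot: [-1.096, 1.371, -1.371]
ft_force: [1.2, -0.5, 0.4]
grip_width: 0.996
```

```bash
python3 -c "
from h import *
to([.5738,-.0078,.16],-.2154)
cv2.imwrite('pics/w1.png',ctrl.get_image('wrist'))"
```

```text
t 1.77 pos [ 0.569  -0.0376  0.2012] zang -0.2225 tilt (np.float64(0.0004), np.float64(-0.0002)) F [ 1.2 -0.5  0.4] w 86.6 q [ 0.59  0.2  -0.65  1.64  0.13  1.34 -0.3 ]
tool delta mm [-30.2  41.2  -1.9]
turn y -0.007
after turn: delta [-30.2  41.2  -1.7] rotvec tool [ 0.0002 -0.0071  0.0004]
```

View pics/w1.png

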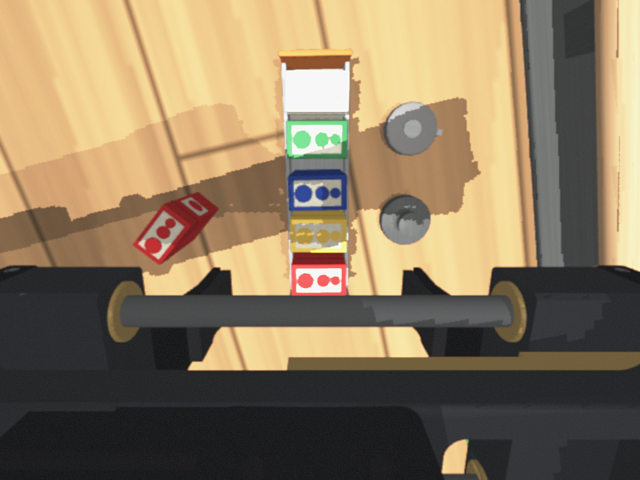

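```bash
python3 -c "
from h import *
crop('pics/w1.png','pics/c4.png',270,40,370,300,3)
for n,p in dict(blue=(318,193.5),green=(317,139),red=(319.5,280.5)).items(): print(n,ray('wrist',p,.096).round(4))
"
```

```text
blue [0.5797 0.0045 0.096 ]
green [0.5882 0.0481 0.096 ]
red [ 0.5647 -0.0726  0.096 ]
```

View pics/c4.png

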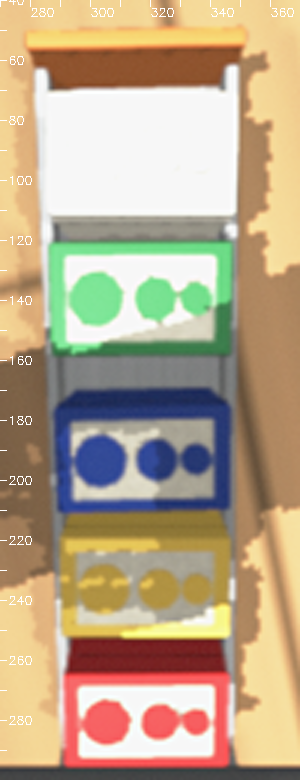

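```bash
python3 -c "
from h import *
to([.5738,-.0078,.053],-.2154)
i=ctrl.camera_info('wrist')
im=ctrl.get_image('wrist');cv2.imwrite('pics/w2.png',im)
import pickle;pickle.dump(i,open('w2.pkl','wb'))
crop('pics/w2.png','pics/c5.png',230,40,430,260,3)
"
```

```text
t 1.82 pos [ 0.5724 -0.0272  0.2013] zang -0.2119 tilt (np.float64(-0.008), np.float64(0.0018)) F [2.6 5.7 1.2] w 87.1 q [ 0.58  0.21 -0.66  1.63  0.12  1.34 -0.3 ]
tool delta mm [-18.  148.4  -2.9]
turn y 0.003
after turn: delta [-19.2 148.3  -2.7] rotvec tool [-0.0018  0.0035 -0.008 ]
```

View pics/c5.png

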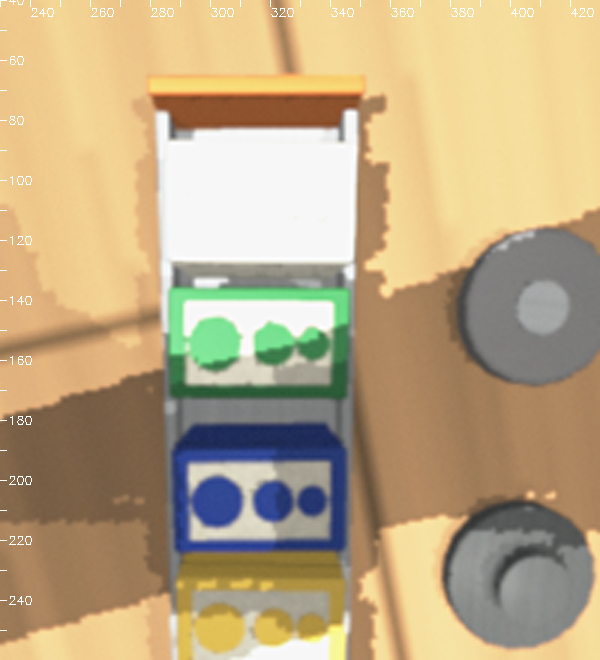

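```bash
python3 -c "
from h import *
import pickle;i=pickle.load(open('w2.pkl','rb'))
for p in [(316.5,206.5),(316.3,154.7)]: print(ray('wrist',p,.096,i).round(4))
to([.5738,-.0078,.053],-.2154)
"
```

```text
[ 0.5761 -0.0061  0.096 ]
[0.585 0.036 0.096]
t 1.87 pos [ 0.5704 -0.0302  0.2011] zang -0.2105 tilt (np.float64(-0.0058), np.float64(-0.0002)) F [ 0.3  0.8 -0.3] w 87.2 q [ 0.58  0.21 -0.65  1.63  0.12  1.34 -0.3 ]
tool delta mm [-21.8 148.2  -1.4]
turn y 0.005
after turn: delta [-22.6 148.1  -1.5] rotvec tool [ 0.0002  0.0049 -0.0058]
```

Emit:
play_rows:
  translation:
    - [-11,0,0]
    - [-11,10,0]
    - [0,20,0]
    - [0,28,0]
    - [0,28,0]
    - [0,28,0]
    - [0,22,0]
    - [0,12,0]
    - [0,0,0]
    - [0,0,0]
  turn:
    - [0,0,0]
    - [0,0,0]
    - [0,0,0]
    - [0,0,0]
    - [0,0,0]
    - [0,0,0]
    - [0,0,0]
    - [0,0,0]
    - [0,0,0]
    - [0,0,0]
  fingers: [1,1,1,1,1,1,1,1,1,1]
  grip_force: 20

```text
time: 2.7
position: [0.5732, -0.0184, 0.0536]
tool_rot: [-1.096, 1.372, -1.372]
ft_force: [-0.3, -0.7, -0.1]
grip_width: 1.002
```

```bash
python3 -c "
from h import *
to([.575,-.007,.053],-.2154)
"
```

```text
t 2.7 pos [ 0.5732 -0.0184  0.0536] zang -0.223 tilt (np.float64(0.0003), np.float64(-0.0005)) F [-0.3 -0.7 -0.1] w 87.2 q [ 0.52  0.35 -0.63  1.8   0.23  1.08 -0.41]
tool delta mm [-11.5   0.6  -0.8]
turn y -0.008
after turn: delta [-11.5   0.6  -0.7] rotvec tool [ 0.0005 -0.0076  0.0003]
```

Emit:
play_rows:
  translation:
    - [-6,0,0]
    - [-5.5,0.5,-0.5]
    - [0,0,0]
    - [0,0,0]
    - [0,0,0]
    - [0,0,0]
    - [0,0,0]
    - [0,0,0]
    - [0,0,0]
    - [0,0,0]
  turn:
    - [0,-0.008,0]
    - [0,0,0]
    - [0,0,0]
    - [0,0,0]
    - [0,0,0]
    - [0,0,0]
    - [0,0,0]
    - [0,0,0]
    - [0,0,0]
    - [0,0,0]
  fingers: [1,1,1,-1,-1,-1,-1,-1,-1,-1]
  grip_force: 20

```text
time: 3.53
position: [0.5755, -0.0066, 0.053]
tool_rot: [-1.1, 1.365, -1.365]
ft_force: [-0.1, 0.7, -0.6]
grip_width: 0.575
```

```bash
python3 -c "
from h import *
to([.575,-.007,.053],-.2154)
cv2.imwrite('pics/w3.png',ctrl.get_image('wrist'))
"
```

```text
t 3.53 pos [ 0.5755 -0.0066  0.053 ] zang -0.2142 tilt (np.float64(0.0001), np.float64(0.0004)) F [-0.1  0.7 -0.6] w 50.0 q [ 0.51  0.35 -0.64  1.79  0.23  1.08 -0.43]
tool delta mm [ 0.5 -0.  -0.4]
turn y 0.001
after turn: delta [ 0.5 -0.  -0.4] rotvec tool [-0.0004  0.0012  0.0001]
```

View pics/w3.png

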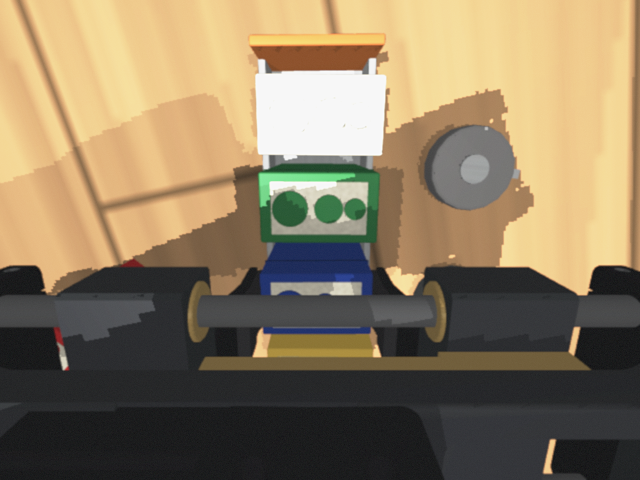

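Emit:
play_rows:
  translation:
    - [-2,0,0]
    - [-4,0,0]
    - [-5,0,0]
    - [-5,0,0]
    - [-5,0,0]
    - [-5,0,0]
    - [-5,0,0]
    - [-4,0,0]
    - [-2,0,0]
    - [0,0,0]
  turn:
    - [0,0,0]
    - [0,0,0]
    - [0,0,0]
    - [0,0,0]
    - [0,0,0]
    - [0,0,0]
    - [0,0,0]
    - [0,0,0]
    - [0,0,0]
    - [0,0,0]
  fingers: [-1,-1,-1,-1,-1,-1,-1,-1,-1,-1]

```text
time: 4.42
position: [0.5833, 0.0305, 0.053]
tool_rot: [-1.1, 1.365, -1.364]
ft_force: [-0.4, -1.8, 2.2]
grip_width: 0.569
```

```bash
python3 -c "
from h import *
st()
cv2.imwrite('pics/w4.png',ctrl.get_image('wrist'))
cv2.imwrite('pics/s4.png',ctrl.get_image('side'))
crop('pics/s4.png','pics/c6.png',280,170,400,330,5)
"
```

```text
t 4.42 pos [0.5833 0.0305 0.053 ] zang -0.2132 tilt (np.float64(-0.0004), np.float64(0.0)) F [-0.4 -1.8  2.2] w 49.5 q [ 0.45  0.37 -0.65  1.77  0.25  1.08 -0.5 ]
```

View pics/w4.png

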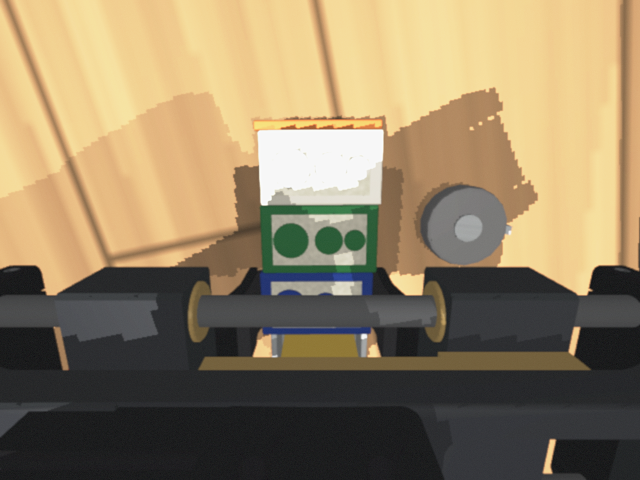

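View pics/c6.png

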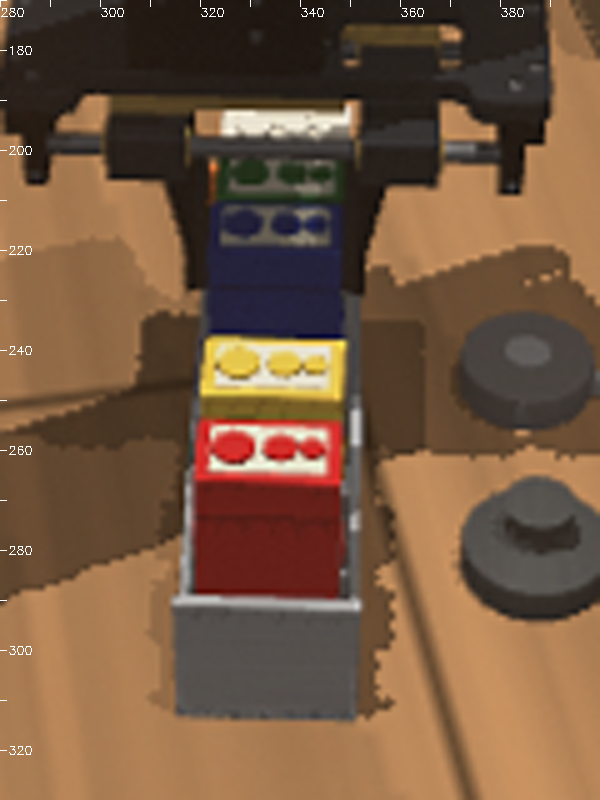

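Emit:
play_rows:
  translation:
    - [-1,0,0]
    - [-1,0,0]
    - [-1,0,0]
    - [0,0,0]
    - [0,0,0]
    - [0,0,0]
    - [0,0,0]
    - [0,0,0]
    - [0,0,0]
    - [0,0,0]
  turn:
    - [0,0,0]
    - [0,0,0]
    - [0,0,0]
    - [0,0,0]
    - [0,0,0]
    - [0,0,0]
    - [0,0,0]
    - [0,0,0]
    - [0,0,0]
    - [0,0,0]
  fingers: [-1,-1,-1,-1,-1,-1,-1,-1,-1,-1]

```text
time: 5.35
position: [0.5839, 0.0321, 0.0531]
tool_rot: [-1.101, 1.365, -1.366]
ft_force: [-1.7, -5.5, 4.4]
grip_width: 0.574
```

```bash
python3 -c "
from h import *
st()
"
```

```text
t 5.35 pos [0.5839 0.0321 0.0531] zang -0.2143 tilt (np.float64(0.0007), np.float64(0.0002)) F [-1.7 -5.5  4.4] w 50.0 q [ 0.44  0.37 -0.65  1.77  0.25  1.08 -0.51]
```

Emit:
play_rows:
  translation:
    - [1,0,0]
    - [0,0,0]
    - [0,0,0]
    - [0,0,0]
    - [0,-20,0]
    - [0,-35,0]
    - [0,-35,0]
    - [0,-35,0]
    - [0,-15,0]
    - [10,0,0]
  turn:
    - [0,0,0]
    - [0,0,0]
    - [0,0,0]
    - [0,0,0]
    - [0,0,0]
    - [0,0,0]
    - [0,0,0]
    - [0,0,0]
    - [0,0,0]
    - [0,0,0]
  fingers: [1,1,1,1,1,1,1,1,1,1]

```text
time: 6.18
position: [0.5843, 0.0257, 0.1978]
tool_rot: [-1.094, 1.357, -1.364]
ft_force: [0.6, 0.2, -0.5]
grip_width: 0.998
```

```bash
python3 -c "
from h import *
to([.5835,-.3553,.19],-.191)
cv2.imwrite('pics/w5.png',ctrl.get_image('wrist'))
"
```

```text
t 6.18 pos [0.5843 0.0257 0.1978] zang -0.2098 tilt (np.float64(-0.0039), np.float64(0.008)) F [ 0.6  0.2 -0.5] w 86.8 q [ 0.49  0.24 -0.68  1.61  0.15  1.34 -0.41]
tool delta mm [372.9   7.   78.5]
turn y -0.019
after turn: delta [374.2   7.8  71.5] rotvec tool [-0.008  -0.0187 -0.0038]
```

View pics/w5.png

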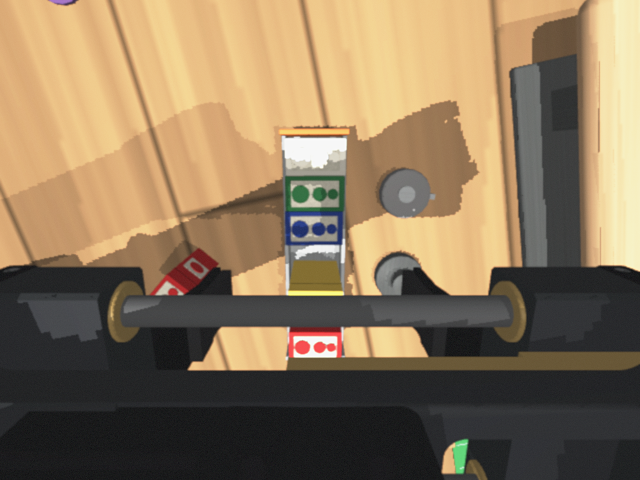

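Emit:
play_rows:
  translation:
    - [25,0,5]
    - [36,0,7]
    - [40,0,8]
    - [40,0,8]
    - [40,0,8]
    - [40,0,8]
    - [40,0,8]
    - [40,0,8]
    - [38,0,7]
    - [22,0,4]
  turn:
    - [0,-0.01,0]
    - [0,-0.01,0]
    - [0,0,0]
    - [0,0,0]
    - [0,0,0]
    - [0,0,0]
    - [0,0,0]
    - [0,0,0]
    - [0,0,0]
    - [0,0,0]
  fingers: [1,1,1,1,1,1,1,1,1,1]

```text
time: 7.07
position: [0.5778, -0.3521, 0.1899]
tool_rot: [-1.112, 1.357, -1.354]
ft_force: [-0.7, -1.7, -0.2]
grip_width: 0.999
```

Emit:
play_rows:
  translation:
    - [0,0,0]
    - [0,0,0]
    - [0,0,0]
    - [0,0,0]
    - [0,10,0]
    - [0,10,0]
    - [0,10,0]
    - [0,0,0]
    - [0,0,0]
    - [0,0,0]
  turn:
    - [0,0,0]
    - [0,0,0]
    - [0,0,0]
    - [0,0,0]
    - [0,0,0]
    - [0,0,0]
    - [0,0,0]
    - [0,0,0]
    - [0,0,0]
    - [0,0,0]
  fingers: [1,1,1,1,1,1,1,1,1,1]

```text
time: 7.9
position: [0.5807, -0.3459, 0.1629]
tool_rot: [-1.111, 1.351, -1.351]
ft_force: [-0.4, -0.8, -0.9]
grip_width: 0.998
```

```bash
python3 -c "
from h import *
to([.5835,-.3553,.053],-.191)
cv2.imwrite('pics/w6.png',ctrl.get_image('wrist'))
cv2.imwrite('pics/t6.png',ctrl.get_image('top'))
"
```

```text
t 7.9 pos [ 0.5807 -0.3459  0.1629] zang -0.1939 tilt (np.float64(-0.0), np.float64(-0.0001)) F [-0.4 -0.8 -0.9] w 86.8 q [ 0.85  0.44 -0.48  1.42  0.2   1.34  0.17]
tool delta mm [  8.7 109.9   4.5]
turn y -0.003
after turn: delta [  8.7 109.9   4.5] rotvec tool [ 0.0001 -0.0029 -0.    ]
```

View pics/w6.png

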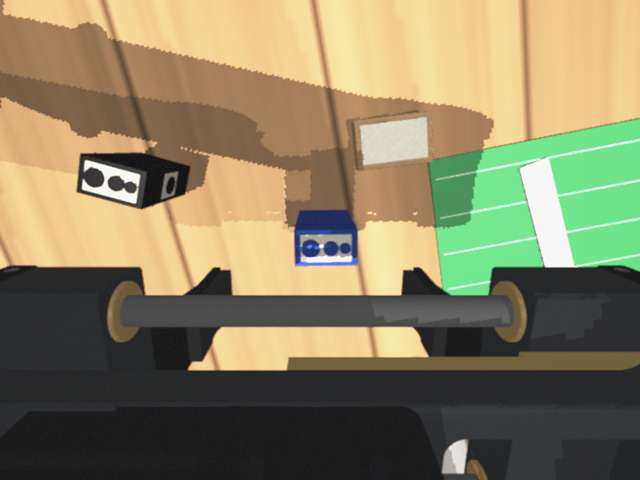

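View pics/t6.png

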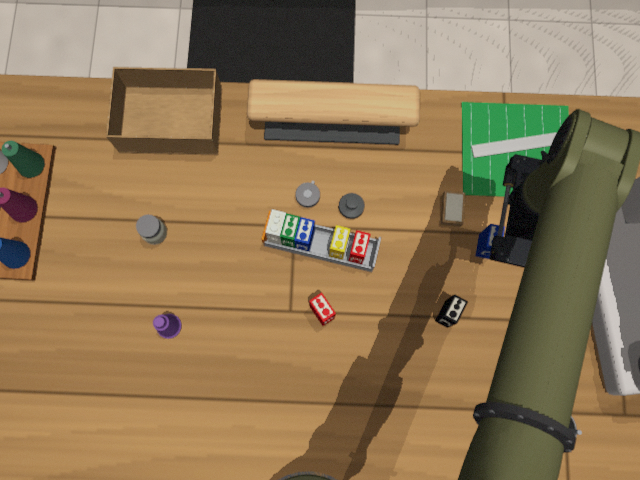

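```bash
python3 -c "
from h import *
i=ctrl.camera_info('wrist')
P=[ray('wrist',p,.09,i) for p in [(294.5,233),(357,232),(357.5,265.5),(295.5,266)]]
print(np.array(P).round(4),np.mean(P,0).round(4))
to(np.mean(P,0))
print(ray('wrist',(395,140),.024,i))
"
```

```text
[[ 0.5644 -0.3377  0.09  ]
 [ 0.6121 -0.3462  0.09  ]
 [ 0.6081 -0.3734  0.09  ]
 [ 0.5596 -0.3643  0.09  ]] [ 0.586  -0.3554  0.09  ]
t 8.0 pos [ 0.581  -0.3461  0.1635] zang -0.1941 tilt (np.float64(0.0004), np.float64(0.0009)) F [ 0.5 -0.2 -0.2] w 87.2 q [ 0.85  0.43 -0.48  1.42  0.2   1.34  0.17]
tool delta mm [ 8.1 73.5  6.6]
[ 0.66508693 -0.28509579  0.024     ]
```

Emit:
play_rows:
  translation:
    - [4.5,5,3]
    - [4,15,2.5]
    - [0,22,0]
    - [0,26,0]
    - [0,24,0]
    - [0,14,0]
    - [0,6,0]
    - [0,0,0]
    - [0,0,0]
    - [0,0,0]
  turn:
    - [0,-0.005,0]
    - [0,0,0]
    - [0,0,0]
    - [0,0,0]
    - [0,0,0]
    - [0,0,0]
    - [0,0,0]
    - [0,0,0]
    - [0,0,0]
    - [0,0,0]
  fingers: [1,1,1,1,1,1,1,1,1,1]

```text
time: 8.83
position: [0.5857, -0.356, 0.0527]
tool_rot: [-1.113, 1.345, -1.349]
ft_force: [-0.3, 0.0, 0.2]
grip_width: 1.0
```

```bash
python3 -c "
from h import *
to([.585,-.3553,.051],-.188)
cv2.imwrite('pics/s7.png',ctrl.get_image('side'))
crop('pics/s7.png','pics/c7.png',300,300,460,480,4)
"
```

```text
t 8.83 pos [ 0.5857 -0.356   0.0527] zang -0.189 tilt (np.float64(0.001), np.float64(0.0027)) F [-0.3  0.   0.2] w 87.0 q [ 0.84  0.53 -0.45  1.51  0.25  1.15  0.15]
tool delta mm [-0.5  1.7 -0.8]
turn y -0.001
after turn: delta [-0.5  1.7 -0.8] rotvec tool [-0.0027 -0.001   0.001 ]
```

View pics/c7.png

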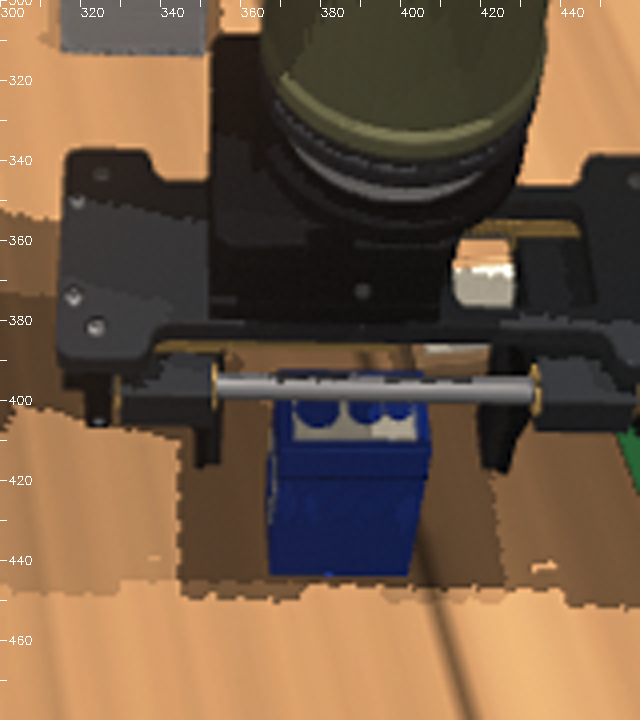

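Well centred. Grip and lift.

Emit:
play_rows:
  translation:
    - [0,0,0]
    - [0,0,0]
    - [0,0,0]
    - [0,0,0]
    - [0,0,0]
    - [0,0,0]
    - [0,0,0]
    - [0,0,0]
    - [0,-10,0]
    - [0,-20,0]
  turn:
    - [0,0,0]
    - [0,0,0]
    - [0,0,0]
    - [0,0,0]
    - [0,0,0]
    - [0,0,0]
    - [0,0,0]
    - [0,0,0]
    - [0,0,0]
    - [0,0,0]
  fingers: [-1,-1,-1,-1,-1,-1,-1,-1,-1,-1]
  grip_force: 25

```text
time: 9.72
position: [0.5822, -0.3543, 0.0784]
tool_rot: [-1.116, 1.353, -1.342]
ft_force: [-0.1, -0.1, -1.2]
grip_width: 0.574
```

```bash
python3 -c "
from h import *
t=[.584-.038*.2137,.0320-.038*.9769,.2]
print(t);to(t,-.2154)
cv2.imwrite('pics/w8.png',ctrl.get_image('wrist'))
"
```

```text
[0.5758793999999999, -0.0051222, 0.2]
t 9.72 pos [ 0.5822 -0.3543  0.0784] zang -0.1888 tilt (np.float64(-0.0021), np.float64(-0.0059)) F [-0.1 -0.1 -1.2] w 49.9 q [ 0.85  0.51 -0.46  1.49  0.23  1.2   0.16]
tool delta mm [-342.  -120.4  -72.5]
turn y 0.027
after turn: delta [-339.8 -121.6  -80.8] rotvec tool [ 0.0059  0.0266 -0.002 ]
```

View pics/w8.png

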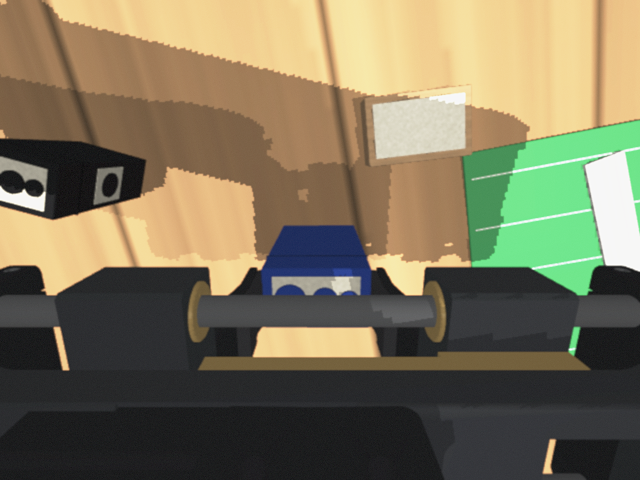

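Emit:
play_rows:
  translation:
    - [0,-30,0]
    - [0,-35,0]
    - [-10,-30,-3]
    - [-25,-15,-6]
    - [-35,-5,-8]
    - [-40,0,-9]
    - [-40,0,-9]
    - [-40,0,-9]
    - [-40,0,-9]
    - [-40,0,-9]
  turn:
    - [0,0,0]
    - [0,0,0]
    - [0,0,0]
    - [0,0,0]
    - [0,0,0]
    - [0,0,0]
    - [0,0,0]
    - [0,0,0]
    - [0,0,0]
    - [0,0,0]
  fingers: [-1,-1,-1,-1,-1,-1,-1,-1,-1,-1]

```text
time: 10.6
position: [0.574, -0.0767, 0.1965]
tool_rot: [-1.114, 1.346, -1.348]
ft_force: [0.7, -0.3, -1.2]
grip_width: 0.572
```

Emit:
play_rows:
  translation:
    - [-35,0,-8]
    - [-20,0,-6]
    - [-10,0,-2]
    - [0,0,0]
    - [0,0,0]
    - [0,0,0]
    - [0,0,0]
    - [0,0,0]
    - [0,0,0]
    - [0,0,0]
  turn:
    - [0,0.013,0]
    - [0,0.013,0]
    - [0,0,0]
    - [0,0,0]
    - [0,0,0]
    - [0,0,0]
    - [0,0,0]
    - [0,0,0]
    - [0,0,0]
    - [0,0,0]
  fingers: [-1,-1,-1,-1,-1,-1,-1,-1,-1,-1]

```text
time: 11.43
position: [0.5714, -0.0125, 0.1958]
tool_rot: [-1.099, 1.367, -1.367]
ft_force: [-0.3, 0.2, -1.6]
grip_width: 0.573
```

```bash
python3 -c "
from h import *
to([.5759,-.0051,.11],-.2154)
cv2.imwrite('pics/w9.png',ctrl.get_image('wrist'))
cv2.imwrite('pics/t9.png',ctrl.get_image('top'))
crop('pics/t9.png','pics/c9.png',240,180,400,300,5)
"
```

```text
t 11.43 pos [ 0.5714 -0.0125  0.1958] zang -0.2163 tilt (np.float64(0.0001), np.float64(-0.0002)) F [-0.3  0.2 -1.6] w 49.8 q [ 0.55  0.21 -0.66  1.64  0.13  1.34 -0.34]
tool delta mm [-8.2 85.8  2.8]
turn y -0.001
after turn: delta [-8.2 85.8  2.8] rotvec tool [ 0.0002 -0.0009  0.0001]
```

View pics/w9.png

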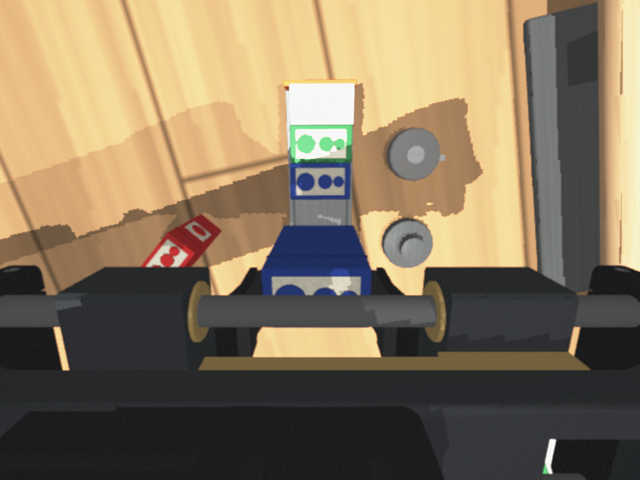

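View pics/c9.png

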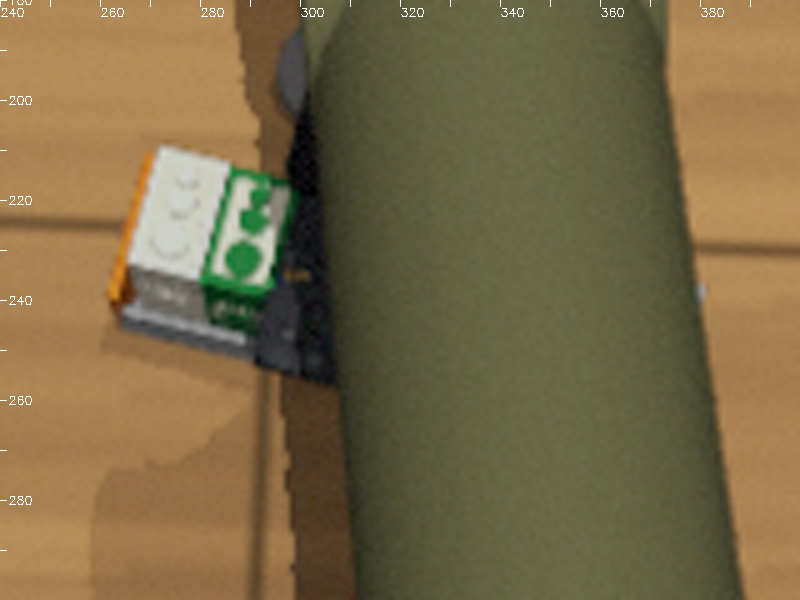

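```bash
python3 -c "
from h import *
i=ctrl.camera_info('wrist')
crop('pics/w9.png','pics/c10.png',250,70,390,320,3)
u=np.array([.2137,.9769]);x=np.array([.9769,-.2137])
def sh(n,p,z):
    P=ray('wrist',p,z,i)[:2];print(n,P.round(4),'s',(P-[.584,.032])@u,'x',(P-[.584,.032])@x)
sh('B',(320.5,181.5),.096)
sh('tcp',proj('wrist',ctrl.get_state()['position'],i),ctrl.get_state()['position'][2])
"
```

```text
B [0.5827 0.0288] s -0.0034309740069951734 x -0.0006092568946528176
tcp [ 0.5714 -0.012 ] s -0.04566821827357317 x -0.0029208728112441237
```

View pics/c10.png

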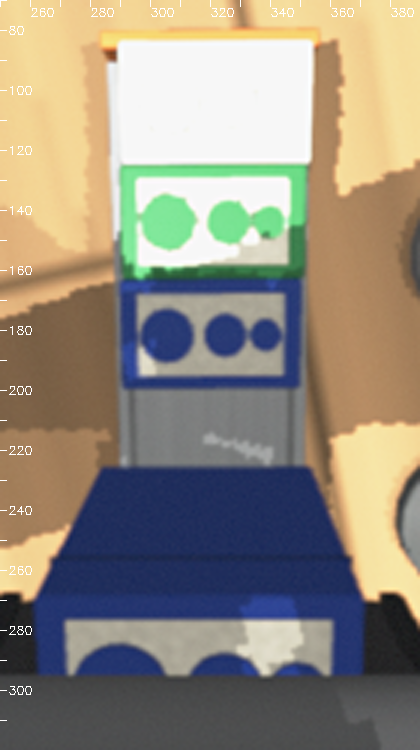

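```bash
python3 -c "
from h import *
i=ctrl.camera_info('wrist')
u=np.array([.2137,.9769]);x=np.array([.9769,-.2137]);t=ctrl.get_state()['position'];print(t)
for n,p,z in [('front bot',(318.5,225.7),.1958-.0527),('front top',(315,268),.1958+.0373),('B near edge',(320,199),.096),('B far',(320,163.5),.096),('held bot L',(284,225.7),.143),('held bot R',(353,225.7),.143),('B L',(291,181),.096),('B R',(350,181),.096)]:
    P=ray('wrist',p,z,i)[:2]-t[:2];print(n,'s',(P@u*1000).round(1),'x',(P@x*1000).round(1))
"
```

```text
[ 0.57138732 -0.01198903  0.19588522]
front bot s 15.5 x 0.4
front top s 16.1 x -1.7
B near edge s 27.8 x 1.9
B far s 56.7 x 1.9
held bot L s 15.5 x -24.0
held bot R s 15.5 x 24.9
B L s 42.6 x -22.0
B R s 42.7 x 26.6
```

Emit:
play_rows:
  translation:
    - [-2.5,0,1]
    - [-2,0,1]
    - [0,10,0]
    - [0,12,0]
    - [0,8,0]
    - [0,3,0]
    - [0,0,0]
    - [0,0,0]
    - [0,0,0]
    - [0,0,0]
  turn:
    - [0,0,0]
    - [0,0,0]
    - [0,0,0]
    - [0,0,0]
    - [0,0,0]
    - [0,0,0]
    - [0,0,0]
    - [0,0,0]
    - [0,0,0]
    - [0,0,0]
  fingers: [-1,-1,-1,-1,-1,-1,-1,-1,-1,-1]

```text
time: 12.37
position: [0.5747, -0.0077, 0.1635]
tool_rot: [-1.099, 1.365, -1.366]
ft_force: [1.1, 0.2, -1.2]
grip_width: 0.575
```

```bash
python3 -c "
from h import *
to([.5759,-.0051,.0587],-.2154)
cv2.imwrite('pics/w11.png',ctrl.get_image('wrist'))
cv2.imwrite('pics/s11.png',ctrl.get_image('side'))
crop('pics/s11.png','pics/c11.png',280,150,400,320,4)
crop('pics/w11.png','pics/c12.png',250,70,390,320,3)
"
```

```text
t 12.37 pos [ 0.5747 -0.0077  0.1635] zang -0.215 tilt (np.float64(-0.0001), np.float64(0.001)) F [ 1.1  0.2 -1.2] w 50.0 q [ 0.54  0.24 -0.66  1.68  0.15  1.28 -0.37]
tool delta mm [ -2.8 104.8   0.5]
turn y 0.0
after turn: delta [ -2.8 104.8   0.7] rotvec tool [-0.001   0.0004 -0.0001]
```

View pics/c11.png

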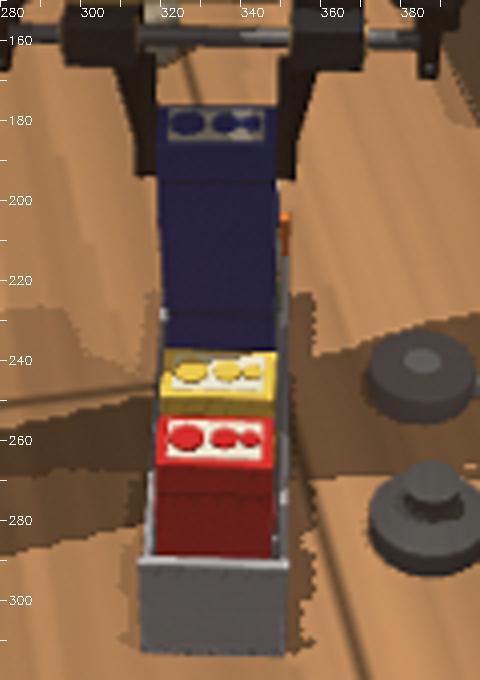

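View pics/c12.png

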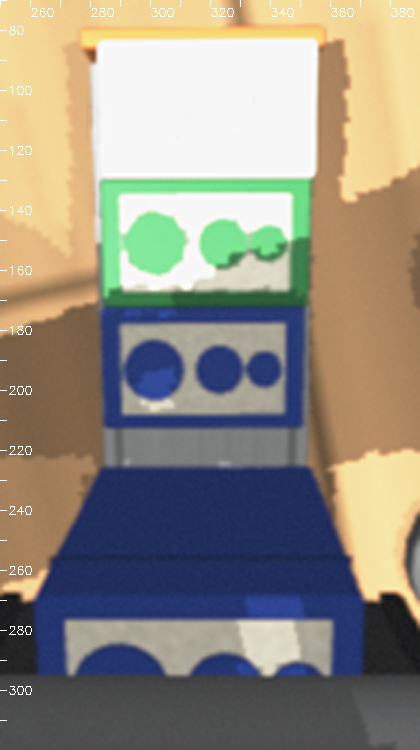

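```bash
python3 -c "
from h import *
i=ctrl.camera_info('wrist')
u=np.array([.2137,.9769]);x=np.array([.9769,-.2137]);t=ctrl.get_state()['position'];print(t)
for c,n,p,z in [('wrist','front bot',(316.5,225.7),.1635-.0527),('wrist','B near edge',(316.5,212),.096),('side','held bare-side bottom',(335,228),.1108),('side','held bare-side top',(335,195),.2008),('side','Y far top',(335,238.2),.096),('side','Y near top',(335,249.5),.096)]:
    P=ray(c,p,z)[:2]-t[:2];print(n,'s',(P@u*1000).round(1),'x',(P@x*1000).round(1))
"
```

```text
[ 0.57458791 -0.00773874  0.16341614]
front bot s 15.6 x -0.9
B near edge s 22.7 x -0.9
held bare-side bottom s -12.0 x 2.0
held bare-side top s -32.6 x 2.8
Y far top s -22.6 x 2.4
Y near top s -51.4 x 3.5
```

Emit:
play_rows:
  translation:
    - [0,10,0]
    - [0,18,0]
    - [0,20,0]
    - [0,18,0]
    - [0,14,0]
    - [0,8,0]
    - [0,5,0]
    - [0,4,0]
    - [0,3,0]
    - [0,2,0]
  turn:
    - [0,0,0]
    - [0,0,0]
    - [0,0,0]
    - [0,0,0]
    - [0,0,0]
    - [0,0,0]
    - [0,0,0]
    - [0,0,0]
    - [0,0,0]
    - [0,0,0]
  fingers: [-1,-1,-1,-1,-1,-1,-1,-1,-1,-1]

```text
time: 13.3
position: [0.5748, -0.0077, 0.0613]
tool_rot: [-1.099, 1.365, -1.366]
ft_force: [-0.8, -0.3, -1.3]
grip_width: 0.575
```

```bash
python3 -c "
from h import *
st()
cv2.imwrite('pics/s12.png',ctrl.get_image('side'))
crop('pics/s12.png','pics/c11.png',280,150,400,320,4)
"
```

```text
t 13.3 pos [ 0.5748 -0.0077  0.0613] zang -0.215 tilt (np.float64(-0.0), np.float64(0.001)) F [-0.8 -0.3 -1.3] w 50.1 q [ 0.51  0.34 -0.64  1.79  0.22  1.09 -0.42]
```

View pics/c11.png

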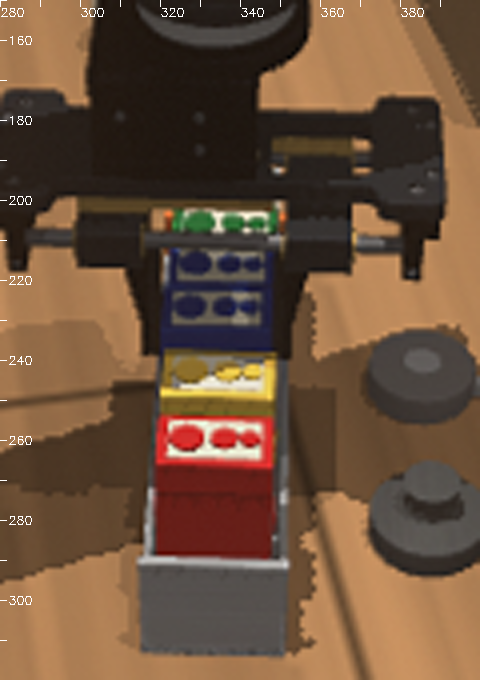

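Emit:
play_rows:
  translation:
    - [0,0.6,0]
    - [0,0.6,0]
    - [0,0.6,0]
    - [0,0.5,0]
    - [0,0.2,0]
    - [0,0,0]
    - [0,0,0]
    - [0,0,0]
    - [0,0,0]
    - [0,0,0]
  turn:
    - [0,0,0]
    - [0,0,0]
    - [0,0,0]
    - [0,0,0]
    - [0,0,0]
    - [0,0,0]
    - [0,0,0]
    - [0,0,0]
    - [0,0,0]
    - [0,0,0]
  fingers: [-1,-1,-1,-1,-1,-1,-1,-1,-1,-1]

```text
time: 14.18
position: [0.5743, -0.0077, 0.0585]
tool_rot: [-1.1, 1.366, -1.366]
ft_force: [0.2, -0.5, -1.0]
grip_width: 0.575
```

Emit:
play_rows:
  translation:
    - [0,0.3,0]
    - [0,0.3,0]
    - [0,0.3,0]
    - [0,0,0]
    - [-1.5,0,0]
    - [-1.5,0,0]
    - [-1.5,0,0]
    - [-1.5,0,0]
    - [0,0,0]
    - [0,0,0]
  turn:
    - [0,0,0]
    - [0,0,0]
    - [0,0,0]
    - [0,0,0]
    - [0,0,0]
    - [0,0,0]
    - [0,0,0]
    - [0,0,0]
    - [0,0,0]
    - [0,0,0]
  fingers: [-1,-1,-1,-1,-1,-1,-1,-1,-1,-1]

```text
time: 15.02
position: [0.5756, -0.0021, 0.0575]
tool_rot: [-1.1, 1.366, -1.366]
ft_force: [0.6, -1.3, -0.1]
grip_width: 0.574
```

```bash
python3 -c "
from h import *
st()
cv2.imwrite('pics/w13.png',ctrl.get_image('wrist'))
"
```

```text
t 15.02 pos [ 0.5756 -0.0021  0.0575] zang -0.2151 tilt (np.float64(0.0005), np.float64(0.0)) F [ 0.6 -1.3 -0.1] w 49.9 q [ 0.5   0.35 -0.64  1.79  0.23  1.08 -0.43]
```

View pics/w13.png

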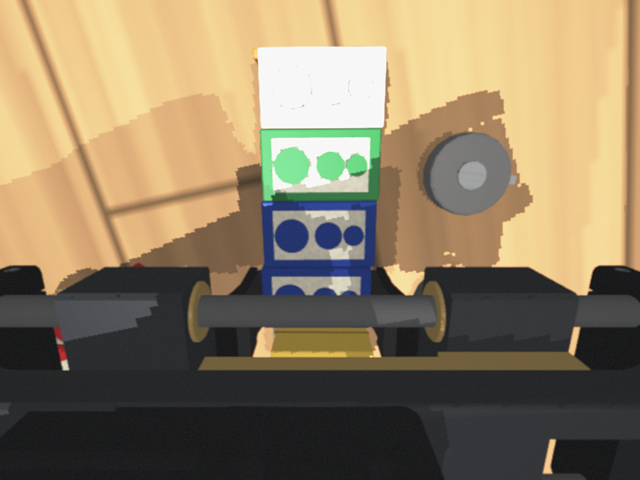

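Emit:
play_rows:
  translation:
    - [0,0,0]
    - [0,0,0]
    - [0,0,0]
    - [0,0,0]
    - [0,-15,0]
    - [0,-30,0]
    - [0,-25,0]
    - [15,-5,0]
    - [35,0,0]
    - [34,0,0]
  turn:
    - [0,0,0]
    - [0,0,0]
    - [0,0,0]
    - [0,0,0]
    - [0,0,0]
    - [0,0,0]
    - [0,0,0]
    - [0,0,0]
    - [0,0,0]
    - [0,0,0]
  fingers: [1,1,1,1,1,1,1,1,1,1]

```text
time: 15.9
position: [0.5584, -0.0831, 0.1338]
tool_rot: [-1.1, 1.361, -1.364]
ft_force: [-0.3, -0.6, -0.3]
grip_width: 0.998
```

```bash
python3 -c "
from h import *
to([.558,-.0845,.056],-.2154)
cv2.imwrite('pics/w14.png',ctrl.get_image('wrist'))
"
```

```text
t 15.9 pos [ 0.5584 -0.0831  0.1338] zang -0.2107 tilt (np.float64(-0.0004), np.float64(0.0026)) F [-0.3 -0.6 -0.3] w 86.8 q [ 0.64  0.23 -0.62  1.74  0.14  1.21 -0.22]
tool delta mm [ 1.5 77.8 -0.3]
turn y 0.005
after turn: delta [ 1.5 77.8 -0.1] rotvec tool [-0.0026  0.0047 -0.0004]
```

View pics/w14.png

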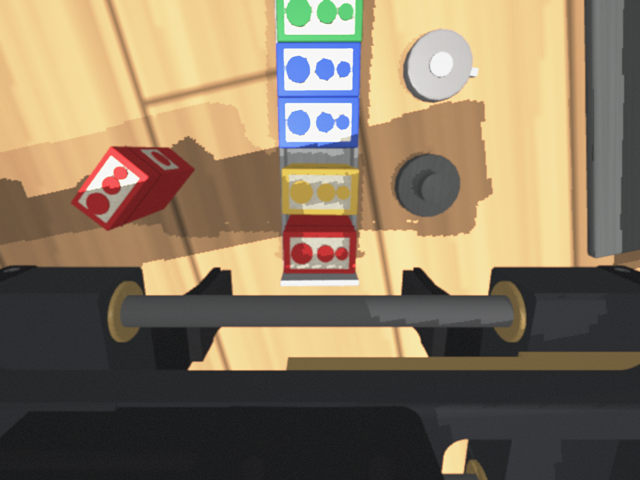

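Emit:
play_rows:
  translation:
    - [0,8,0]
    - [0,16,0]
    - [0,20,0]
    - [0,18,0]
    - [0,11,0]
    - [0,5,0]
    - [0,0,0]
    - [0,0,0]
    - [0,0,0]
    - [0,0,0]
  turn:
    - [0,0,0]
    - [0,0,0]
    - [0,0,0]
    - [0,0,0]
    - [0,0,0]
    - [0,0,0]
    - [0,0,0]
    - [0,0,0]
    - [0,0,0]
    - [0,0,0]
  fingers: [1,1,1,1,1,1,1,1,1,1]

```text
time: 16.78
position: [0.5586, -0.0839, 0.0557]
tool_rot: [-1.098, 1.364, -1.367]
ft_force: [-0.4, 0.5, -0.0]
grip_width: 1.003
```

```bash
python3 -c "
from h import *
to([.558,-.0845,.056],-.2154)
"
```

```text
t 16.78 pos [ 0.5586 -0.0839  0.0557] zang -0.215 tilt (np.float64(0.0001), np.float64(0.002)) F [-0.4  0.5 -0. ] w 87.2 q [ 0.62  0.32 -0.6   1.82  0.2   1.07 -0.27]
tool delta mm [ 0.7 -0.3 -0.4]
turn y 0.0
after turn: delta [ 0.7 -0.3 -0.4] rotvec tool [-0.002   0.0004  0.0001]
```

Emit:
play_rows:
  translation:
    - [0,0,0]
    - [0,0,0]
    - [0,0,0]
    - [0,0,0]
    - [0,0,0]
    - [0,0,0]
    - [-3,0,0]
    - [-4,0,0]
    - [-4,0,0]
    - [-4,0,0]
  turn:
    - [0,0,0]
    - [0,0,0]
    - [0,0,0]
    - [0,0,0]
    - [0,0,0]
    - [0,0,0]
    - [0,0,0]
    - [0,0,0]
    - [0,0,0]
    - [0,0,0]
  fingers: [-1,-1,-1,-1,-1,-1,-1,-1,-1,-1]
  grip_force: 25

```text
time: 17.62
position: [0.5611, -0.0692, 0.0547]
tool_rot: [-1.1, 1.365, -1.366]
ft_force: [0.5, -0.9, -1.1]
grip_width: 0.573
```

Emit:
play_rows:
  translation:
    - [-4,0,0]
    - [-3,0,0]
    - [-2,0,0]
    - [-1,0,0]
    - [-1,0,0]
    - [0,0,0]
    - [0,0,0]
    - [0,0,0]
    - [0,0,0]
    - [0,0,0]
  turn:
    - [0,0,0]
    - [0,0,0]
    - [0,0,0]
    - [0,0,0]
    - [0,0,0]
    - [0,0,0]
    - [0,0,0]
    - [0,0,0]
    - [0,0,0]
    - [0,0,0]
  fingers: [-1,-1,-1,-1,-1,-1,-1,-1,-1,-1]

```text
time: 18.45
position: [0.5631, -0.0592, 0.0547]
tool_rot: [-1.1, 1.366, -1.367]
ft_force: [-1.1, -4.4, 3.1]
grip_width: 0.576
```

```bash
python3 -c "
from h import *
st()
cv2.imwrite('pics/w15.png',ctrl.get_image('wrist'))
"
```

```text
t 18.45 pos [ 0.5631 -0.0592  0.0547] zang -0.2155 tilt (np.float64(0.0008), np.float64(0.0001)) F [-1.1 -4.4  3.1] w 50.1 q [ 0.58  0.32 -0.61  1.81  0.21  1.07 -0.32]
```

View pics/w15.png

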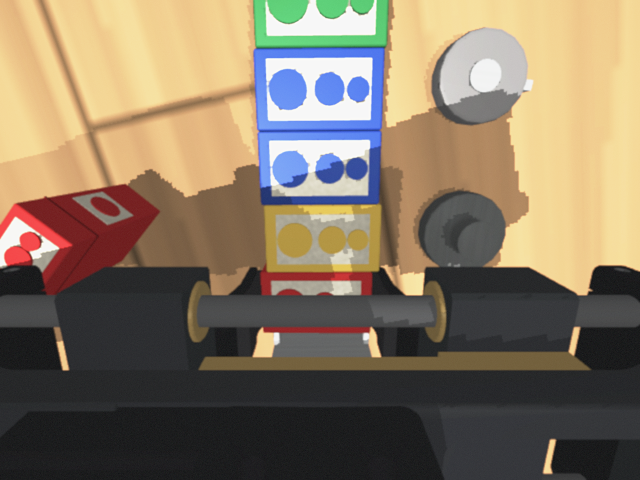

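Emit:
play_rows:
  translation:
    - [0.5,0,0]
    - [0,0,0]
    - [0,0,0]
    - [0,0,0]
    - [0,-20,0]
    - [0,-35,0]
    - [0,-35,0]
    - [0,-10,-15]
    - [0,0,-35]
    - [0,0,-35]
  turn:
    - [0,0,0]
    - [0,0,0]
    - [0,0,0]
    - [0,0,0]
    - [0,0,0]
    - [0,0,0]
    - [0,0,0]
    - [0,0,0]
    - [0,0,0]
    - [0,0,0]
  fingers: [1,1,1,1,1,1,1,1,1,1]

```text
time: 19.33
position: [0.4803, -0.0395, 0.1552]
tool_rot: [-1.098, 1.365, -1.364]
ft_force: [-0.8, 0.1, 0.1]
grip_width: 0.998
```

Emit:
play_rows:
  translation:
    - [0,0,-25]
    - [0,0,0]
    - [0,0,0]
    - [0,0,0]
    - [0,0,0]
    - [0,0,0]
    - [0,0,0]
    - [0,0,0]
    - [0,0,0]
    - [0,0,0]
  turn:
    - [0,0,0]
    - [0,-0.12,0]
    - [0,-0.12,0]
    - [0,-0.12,0]
    - [0,-0.12,0]
    - [0,-0.12,0]
    - [0,-0.12,0]
    - [0,-0.12,0]
    - [0,-0.015,0]
    - [0,0,0]
  fingers: [1,1,1,1,1,1,1,1,1,1]

```text
time: 20.17
position: [0.4555, -0.0349, 0.1544]
tool_rot: [-1.445, 0.728, -0.727]
ft_force: [-0.1, 0.2, 0.6]
grip_width: 1.001
```

```bash
python3 -c "
from h import *
to([.43,-.0149,.1],.639)
cv2.imwrite('pics/w16.png',ctrl.get_image('wrist'))
cv2.imwrite('pics/s16.png',ctrl.get_image('side'))
"
```

```text
t 20.17 pos [ 0.4555 -0.0349  0.1544] zang 0.6385 tilt (np.float64(-0.0005), np.float64(0.0001)) F [-0.1  0.2  0.6] w 87.1 q [ 0.66 -0.05 -0.62  1.95 -0.03  1.23  0.69]
tool delta mm [-31.2  54.4  -8.6]
turn y -0.001
after turn: delta [-31.2  54.4  -8.6] rotvec tool [-0.0001 -0.0005 -0.0005]
```

View pics/w16.png

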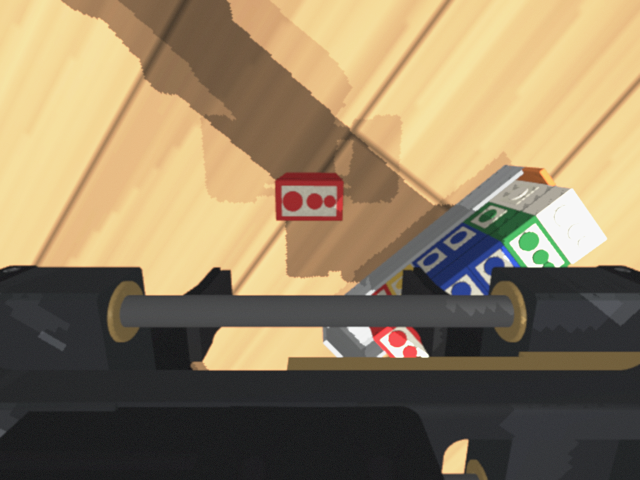

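View pics/s16.png

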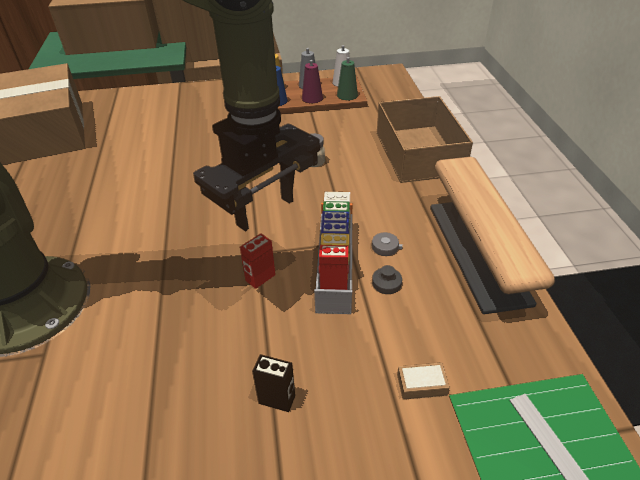

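```bash
python3 -c "
from h import *
P=[ray('wrist',p,.09) for p in [(276,182),(343,182),(343,221),(277,221)]]
m=np.mean(P,0);print(np.array(P).round(4),m)
to([m[0],m[1],.052]);
"
```

```text
[[ 0.4038 -0.0161  0.09  ]
 [ 0.4426  0.0127  0.09  ]
 [ 0.4601 -0.01    0.09  ]
 [ 0.4208 -0.0391  0.09  ]] [ 0.43182604 -0.01311296  0.09      ]
t 20.27 pos [ 0.4555 -0.0351  0.1544] zang 0.6378 tilt (np.float64(-0.0002), np.float64(0.0)) F [0.3 0.4 0.1] w 87.3 q [ 0.66 -0.05 -0.62  1.95 -0.03  1.23  0.69]
tool delta mm [-31.8 102.4  -5.9]
```

Emit:
play_rows:
  translation:
    - [-15,0,-4]
    - [-16.5,0,-3]
    - [0,12,0]
    - [0,22,0]
    - [0,26,0]
    - [0,22,0]
    - [0,14,0]
    - [0,6,0]
    - [0,0,0]
    - [0,0,0]
  turn:
    - [0,0,0]
    - [0,0,0]
    - [0,0,0]
    - [0,0,0]
    - [0,0,0]
    - [0,0,0]
    - [0,0,0]
    - [0,0,0]
    - [0,0,0]
    - [0,0,0]
  fingers: [1,1,1,1,1,1,1,1,1,1]

```text
time: 21.1
position: [0.4315, -0.0143, 0.053]
tool_rot: [-1.445, 0.727, -0.727]
ft_force: [0.1, -0.0, -0.1]
grip_width: 1.003
```

```bash
python3 -c "
from h import *
to([.431,-.014,.0525],.638)
"
```

```text
t 21.1 pos [ 0.4315 -0.0143  0.053 ] zang 0.6392 tilt (np.float64(0.0), np.float64(0.0004)) F [ 0.1 -0.  -0.1] w 87.3 q [ 0.64  0.02 -0.66  2.12  0.01  1.01  0.61]
tool delta mm [-0.6  0.5 -0.2]
turn y 0.001
after turn: delta [-0.6  0.5 -0.2] rotvec tool [-0.0004  0.0012  0.    ]
```

Grip and lift red.

Emit:
play_rows:
  translation:
    - [0,0,0]
    - [0,0,0]
    - [0,0,0]
    - [0,0,0]
    - [0,0,0]
    - [0,0,0]
    - [0,0,0]
    - [0,-10,0]
    - [0,-20,0]
    - [0,-30,0]
  turn:
    - [0,0,0]
    - [0,0,0]
    - [0,0,0]
    - [0,0,0]
    - [0,0,0]
    - [0,0,0]
    - [0,0,0]
    - [0,0,0]
    - [0,0,0]
    - [0,0,0]
  fingers: [-1,-1,-1,-1,-1,-1,-1,-1,-1,-1]
  grip_force: 25

```text
time: 21.93
position: [0.4287, -0.0141, 0.1116]
tool_rot: [-1.447, 0.73, -0.721]
ft_force: [0.8, -0.2, -1.7]
grip_width: 0.572
```

Emit:
play_rows:
  translation:
    - [0,-35,0]
    - [0,-35,0]
    - [0,-15,0]
    - [0,0,0]
    - [0,0,0]
    - [0,0,0]
    - [0,0,0]
    - [0,0,0]
    - [0,0,0]
    - [0,0,0]
  turn:
    - [0,0,0]
    - [0,0,0]
    - [0,0.12,0]
    - [0,0.12,0]
    - [0,0.12,0]
    - [0,0.12,0]
    - [0,0.12,0]
    - [0,0.12,0]
    - [0,0.12,0]
    - [0,0.015,0]
  fingers: [-1,-1,-1,-1,-1,-1,-1,-1,-1,-1]

```text
time: 22.77
position: [0.431, -0.0143, 0.198]
tool_rot: [-1.098, 1.368, -1.368]
ft_force: [0.5, 0.1, -1.3]
grip_width: 0.569
```

```bash
python3 -c "
from h import *
t=[.5631-.039*.2137,-.0592-.039*.9769,.18];print(t)
to(t,-.2154)
cv2.imwrite('pics/t17.png',ctrl.get_image('top'))
crop('pics/t17.png','pics/c17.png',250,195,400,285,5)
"
```

```text
[0.5547657, -0.0972991, 0.18]
t 22.77 pos [ 0.431  -0.0143  0.198 ] zang -0.2183 tilt (np.float64(0.0003), np.float64(0.0001)) F [ 0.5  0.1 -1.3] w 49.5 q [ 0.74 -0.16 -0.69  1.94 -0.1   1.32 -0.14]
tool delta mm [ 54.2  18.  138.8]
turn y -0.003
after turn: delta [ 54.6  18.  138.7] rotvec tool [-0.0001 -0.0029  0.0003]
```

View pics/c17.png

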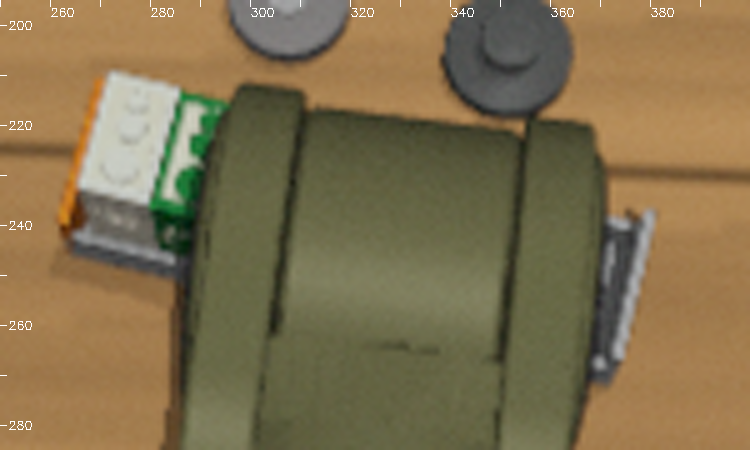

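Emit:
play_rows:
  translation:
    - [10,0,20]
    - [15,0,35]
    - [15,0,35]
    - [10,0,30]
    - [4,0,15]
    - [0,0,4]
    - [0,0,0]
    - [0,0,0]
    - [0,0,0]
    - [0,0,0]
  turn:
    - [0,-0.003,0]
    - [0,0,0]
    - [0,0,0]
    - [0,0,0]
    - [0,0,0]
    - [0,0,0]
    - [0,0,0]
    - [0,0,0]
    - [0,0,0]
    - [0,0,0]
  fingers: [-1,-1,-1,-1,-1,-1,-1,-1,-1,-1]

```text
time: 23.65
position: [0.5549, -0.0958, 0.198]
tool_rot: [-1.103, 1.362, -1.363]
ft_force: [1.3, -0.4, -1.8]
grip_width: 0.571
```

Emit:
play_rows:
  translation:
    - [0,10,0]
    - [0,12,0]
    - [0,8,0]
    - [0,4,0]
    - [0,0,0]
    - [0,0,0]
    - [0,0,0]
    - [0,0,0]
    - [0,0,0]
    - [0,0,0]
  turn:
    - [0,0,0]
    - [0,0,0]
    - [0,0,0]
    - [0,0,0]
    - [0,0,0]
    - [0,0,0]
    - [0,0,0]
    - [0,0,0]
    - [0,0,0]
    - [0,0,0]
  fingers: [-1,-1,-1,-1,-1,-1,-1,-1,-1,-1]

```text
time: 24.48
position: [0.5559, -0.0966, 0.1639]
tool_rot: [-1.101, 1.363, -1.364]
ft_force: [0.7, 0.6, -1.0]
grip_width: 0.578
```

```bash
python3 -c "
from h import *
to([.5548,-.0973,.0587],-.2154)
cv2.imwrite('pics/w18.png',ctrl.get_image('wrist'))
cv2.imwrite('pics/s18.png',ctrl.get_image('side'))
crop('pics/s18.png','pics/c18.png',280,150,400,330,4)
crop('pics/w18.png','pics/c19.png',250,70,390,320,3)
"
```

```text
t 24.48 pos [ 0.5559 -0.0966  0.1639] zang -0.212 tilt (np.float64(0.0001), np.float64(0.0007)) F [ 0.7  0.6 -1. ] w 50.3 q [ 0.73  0.22 -0.68  1.7   0.14  1.27 -0.2 ]
tool delta mm [  0.9 105.2  -1. ]
turn y 0.003
after turn: delta [  0.9 105.2  -0.9] rotvec tool [-0.0007  0.0034  0.0001]
```

View pics/c18.png

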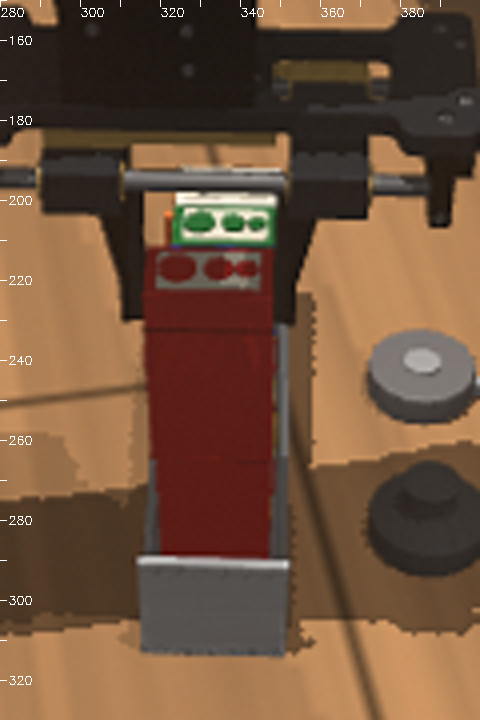

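View pics/c19.png

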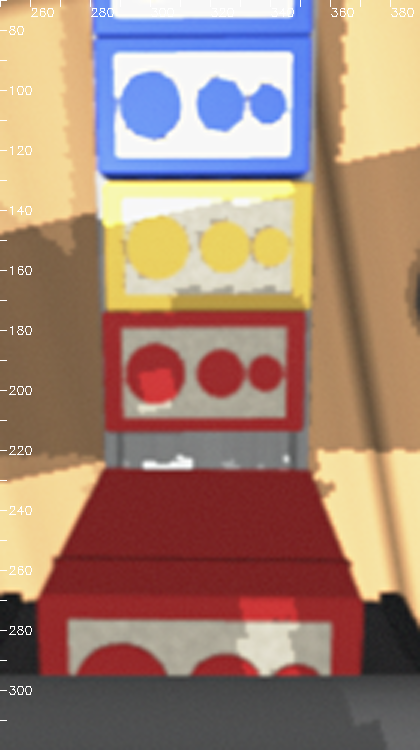

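```bash
python3 -c "
from h import *
u=np.array([.2137,.9769]);x=np.array([.9769,-.2137]);t=ctrl.get_state()['position'];print(t)
for c,n,p,z in [('wrist','front bot',(316.5,226.5),t[2]-.0527),('wrist','R near edge',(317,213.7),.096),('wrist','R L',(284.5,194),.096),('wrist','R R',(352,194),.096),('side','held bare-side bottom',(333,265),t[2]-.0527),('side','plate in',(333,289.2),.06),('side','plate out',(333,292),.06)]:
    P=ray(c,p,z)[:2]-t[:2];print(n,'s',(P@u*1000).round(1),'x',(P@x*1000).round(1))
"
```

```text
[ 0.55577687 -0.09658292  0.1637389 ]
front bot s 15.0 x -1.0
R near edge s 21.4 x -0.6
R L s 36.0 x -24.6
R R s 36.2 x 25.1
held bare-side bottom s -12.9 x 1.6
plate in s -20.4 x 1.8
plate out s -26.7 x 2.1
```

Emit:
play_rows:
  translation:
    - [0,10,0]
    - [0,18,0]
    - [0,20,0]
    - [0,18,0]
    - [0,14,0]
    - [0,8,0]
    - [0,5,0]
    - [0,4,0]
    - [0,3,0]
    - [0,2,0]
  turn:
    - [0,0.003,0]
    - [0,0,0]
    - [0,0,0]
    - [0,0,0]
    - [0,0,0]
    - [0,0,0]
    - [0,0,0]
    - [0,0,0]
    - [0,0,0]
    - [0,0,0]
  fingers: [-1,-1,-1,-1,-1,-1,-1,-1,-1,-1]

```text
time: 25.42
position: [0.5561, -0.0966, 0.0618]
tool_rot: [-1.099, 1.365, -1.366]
ft_force: [0.2, 0.6, -0.2]
grip_width: 0.567
```

Emit:
play_rows:
  translation:
    - [0,0.6,0]
    - [0,0.6,0]
    - [0,0.6,0]
    - [0,0.5,0]
    - [0,0.3,0]
    - [0,0.3,0]
    - [0,0.3,0]
    - [0,0,0]
    - [0,0,0]
    - [0,0,0]
  turn:
    - [0,0,0]
    - [0,0,0]
    - [0,0,0]
    - [0,0,0]
    - [0,0,0]
    - [0,0,0]
    - [0,0,0]
    - [0,0,0]
    - [0,0,0]
    - [0,0,0]
  fingers: [-1,-1,-1,-1,-1,-1,-1,-1,-1,-1]

```text
time: 26.25
position: [0.5558, -0.0966, 0.0587]
tool_rot: [-1.1, 1.365, -1.366]
ft_force: [-1.6, -1.2, 3.0]
grip_width: 0.572
```

```bash
python3 -c "
from h import *
st()
"
```

```text
t 26.25 pos [ 0.5558 -0.0966  0.0587] zang -0.215 tilt (np.float64(0.0002), np.float64(0.0003)) F [-1.6 -1.2  3. ] w 49.8 q [ 0.69  0.32 -0.66  1.81  0.22  1.08 -0.26]
```

Emit:
play_rows:
  translation:
    - [0,-0.5,0]
    - [-1,0,0]
    - [-1.5,0,0]
    - [-1.5,0,0]
    - [-1.5,0,0]
    - [-1.5,0,0]
    - [-1,0,0]
    - [0,0,0]
    - [0,0,0]
    - [0,0,0]
  turn:
    - [0,0,0]
    - [0,0,0]
    - [0,0,0]
    - [0,0,0]
    - [0,0,0]
    - [0,0,0]
    - [0,0,0]
    - [0,0,0]
    - [0,0,0]
    - [0,0,0]
  fingers: [-1,-1,-1,-1,-1,-1,-1,-1,-1,-1]
  grip_force: 35

```text
time: 27.08
position: [0.5572, -0.0893, 0.0588]
tool_rot: [-1.1, 1.366, -1.367]
ft_force: [0.6, -3.2, -0.7]
grip_width: 0.571
```

Emit:
play_rows:
  translation:
    - [-1,0,0]
    - [-1,0,0]
    - [-0.5,0,0]
    - [-0.5,0,0]
    - [0,0,0]
    - [0,0,0]
    - [0,0,0]
    - [0,0,0]
    - [0,0,0]
    - [0,0,0]
  turn:
    - [0,0,0]
    - [0,0,0]
    - [0,0,0]
    - [0,0,0]
    - [0,0,0]
    - [0,0,0]
    - [0,0,0]
    - [0,0,0]
    - [0,0,0]
    - [0,0,0]
  fingers: [-1,-1,-1,-1,-1,-1,-1,-1,-1,-1]

```text
time: 27.92
position: [0.5574, -0.0871, 0.0588]
tool_rot: [-1.101, 1.366, -1.367]
ft_force: [-1.7, -5.5, 0.9]
grip_width: 0.567
```

```bash
python3 -c "
from h import *
st()
cv2.imwrite('pics/w20.png',ctrl.get_image('wrist'))
cv2.imwrite('pics/t20.png',ctrl.get_image('top'))
cv2.imwrite('pics/s20.png',ctrl.get_image('side'))
crop('pics/s20.png','pics/c20.png',280,150,400,330,4)
"
```

```text
t 27.92 pos [ 0.5574 -0.0871  0.0588] zang -0.2157 tilt (np.float64(0.0019), np.float64(-0.0008)) F [-1.7 -5.5  0.9] w 49.4 q [ 0.68  0.33 -0.66  1.81  0.23  1.08 -0.28]
```

View pics/w20.png

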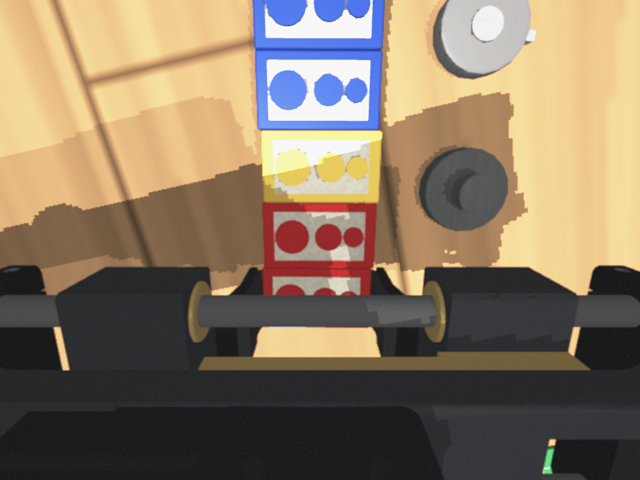

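View pics/c20.png

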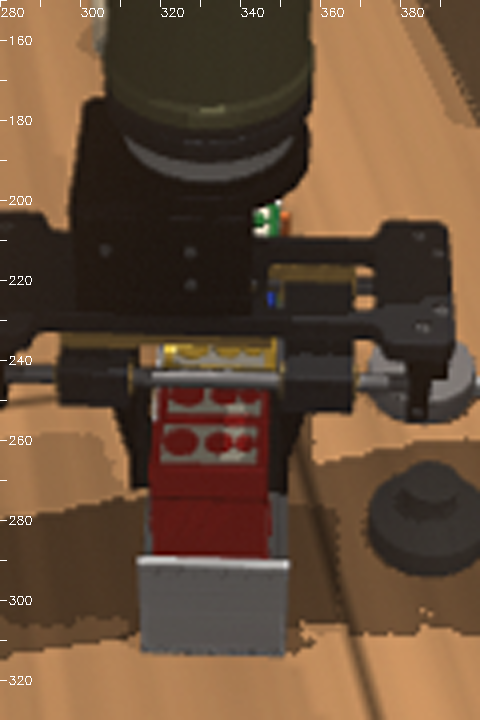

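Nearly closed; keep pushing until the force rises sharply.

Emit:
play_rows:
  translation:
    - [-0.5,0,0]
    - [-0.5,0,0]
    - [-0.5,0,0]
    - [-0.5,0,0]
    - [0,0,0]
    - [0,0,0]
    - [0,0,0]
    - [0,0,0]
    - [0,0,0]
    - [0,0,0]
  turn:
    - [0,0,0]
    - [0,0,0]
    - [0,0,0]
    - [0,0,0]
    - [0,0,0]
    - [0,0,0]
    - [0,0,0]
    - [0,0,0]
    - [0,0,0]
    - [0,0,0]
  fingers: [-1,-1,-1,-1,-1,-1,-1,-1,-1,-1]

```text
time: 28.9
position: [0.5579, -0.0853, 0.0588]
tool_rot: [-1.101, 1.366, -1.367]
ft_force: [-2.6, -5.1, 0.8]
grip_width: 0.571
```

Emit:
play_rows:
  translation:
    - [-0.5,0,0]
    - [-0.5,0,0]
    - [-0.5,0,0]
    - [-0.5,0,0]
    - [0,0,0]
    - [0,0,0]
    - [0,0,0]
    - [0,0,0]
    - [0,0,0]
    - [0,0,0]
  turn:
    - [0,0,0]
    - [0,0,0]
    - [0,0,0]
    - [0,0,0]
    - [0,0,0]
    - [0,0,0]
    - [0,0,0]
    - [0,0,0]
    - [0,0,0]
    - [0,0,0]
  fingers: [-1,-1,-1,-1,-1,-1,-1,-1,-1,-1]

```text
time: 29.73
position: [0.5579, -0.0852, 0.0588]
tool_rot: [-1.103, 1.366, -1.37]
ft_force: [-2.5, -7.5, 0.8]
grip_width: 0.572
```

```bash
python3 -c "
from h import *
st()
"
```

```text
t 29.73 pos [ 0.5579 -0.0852  0.0588] zang -0.2168 tilt (np.float64(0.0042), np.float64(-0.0009)) F [-2.5 -7.5  0.8] w 49.8 q [ 0.67  0.33 -0.66  1.81  0.23  1.08 -0.29]
```

Emit:
play_rows:
  translation:
    - [-1,0,0]
    - [-1,0,0]
    - [-1,0,0]
    - [-1,0,0]
    - [0,0,0]
    - [0,0,0]
    - [0,0,0]
    - [0,0,0]
    - [0,0,0]
    - [0,0,0]
  turn:
    - [0,0,0]
    - [0,0,0]
    - [0,0,0]
    - [0,0,0]
    - [0,0,0]
    - [0,0,0]
    - [0,0,0]
    - [0,0,0]
    - [0,0,0]
    - [0,0,0]
  fingers: [-1,-1,-1,-1,-1,-1,-1,-1,-1,-1]

```text
time: 30.57
position: [0.5579, -0.0852, 0.0588]
tool_rot: [-1.106, 1.366, -1.374]
ft_force: [-5.8, -14.5, 3.2]
grip_width: 0.568
```

```bash
python3 -c "
from h import *
st()
cv2.imwrite('pics/t21.png',ctrl.get_image('top'))
cv2.imwrite('pics/w21.png',ctrl.get_image('wrist'))
"
```

```text
t 30.57 pos [ 0.5579 -0.0852  0.0588] zang -0.2188 tilt (np.float64(0.0091), np.float64(-0.0015)) F [ -5.8 -14.5   3.2] w 49.4 q [ 0.67  0.33 -0.66  1.81  0.24  1.08 -0.3 ]
```

View pics/w21.png

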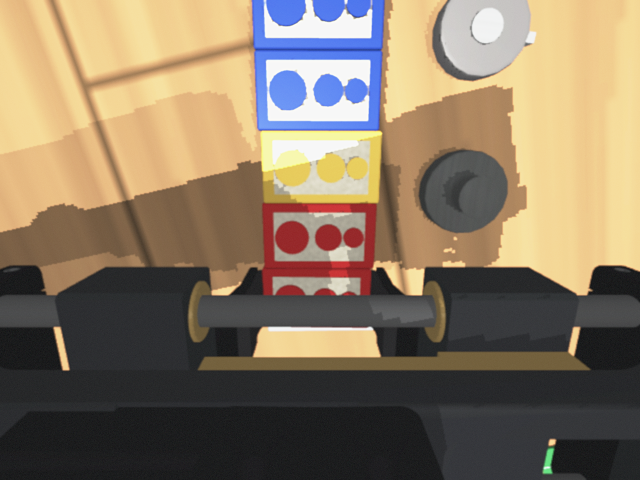

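View pics/t21.png

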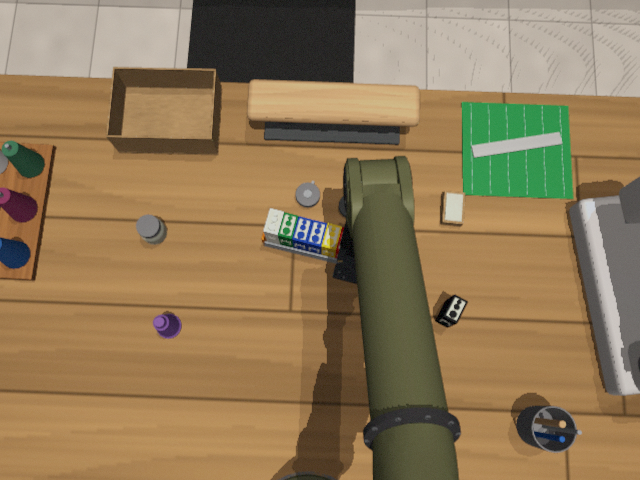

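Emit:
play_rows:
  translation:
    - [1,0,0]
    - [1,0,0]
    - [1,0,0]
    - [1,0,0]
    - [0,0,0]
    - [0,0,0]
    - [0,0,0]
    - [0,0,0]
    - [0,0,0]
    - [0,0,0]
  turn:
    - [0,0,0]
    - [0,0,0]
    - [0,0,0]
    - [0,0,0]
    - [0,0,0]
    - [0,0,0]
    - [0,0,0]
    - [0,0,0]
    - [0,0,0]
    - [0,0,0]
  fingers: [-1,-1,-1,-1,-1,-1,-1,-1,-1,-1]
  grip_force: 10

```text
time: 31.5
position: [0.5582, -0.0849, 0.0587]
tool_rot: [-1.102, 1.367, -1.37]
ft_force: [-2.0, -7.4, 0.4]
grip_width: 0.578
```

```bash
python3 -c "
from h import *
st()
"
```

```text
t 31.5 pos [ 0.5582 -0.0849  0.0587] zang -0.2175 tilt (np.float64(0.0035), np.float64(-0.0005)) F [-2.  -7.4  0.4] w 50.3 q [ 0.67  0.33 -0.66  1.81  0.23  1.08 -0.29]
```

Emit:
play_rows:
  translation:
    - [1,0,0]
    - [0.7,0,0]
    - [0,0,0]
    - [0,0,0]
    - [0,0,0]
    - [0,0,0]
    - [0,0,0]
    - [0,0,0]
    - [0,-8,0]
    - [0,-16,0]
  turn:
    - [0,0,0]
    - [0,0,0]
    - [0,0,0]
    - [0,0,0]
    - [0,0,0]
    - [0,0,0]
    - [0,0,0]
    - [0,0,0]
    - [0,0,0]
    - [0,0,0]
  fingers: [-1,-1,-1,1,1,1,1,1,1,1]

```text
time: 32.33
position: [0.5569, -0.083, 0.0816]
tool_rot: [-1.102, 1.369, -1.363]
ft_force: [-0.5, -1.1, -0.4]
grip_width: 0.97
```

Emit:
play_rows:
  translation:
    - [0,-30,0]
    - [0,-35,0]
    - [0,-35,0]
    - [10,-10,0]
    - [25,0,0]
    - [35,0,0]
    - [40,0,0]
    - [40,0,0]
    - [40,0,0]
    - [25,0,0]
  turn:
    - [0,0,0]
    - [0,0,0]
    - [0,0,0]
    - [0,0,0]
    - [0,0,0]
    - [0,0,0]
    - [0,0,0]
    - [0,0,0]
    - [0,0,0]
    - [0,0,0]
  fingers: [1,1,1,1,1,1,1,1,1,1]

```text
time: 33.17
position: [0.5105, -0.299, 0.1931]
tool_rot: [-1.099, 1.368, -1.371]
ft_force: [0.5, -0.2, -0.7]
grip_width: 1.001
```

```bash
python3 -c "
from h import *
st()
cv2.imwrite('pics/t22.png',ctrl.get_image('top'))
cv2.imwrite('pics/s22.png',ctrl.get_image('side'))
crop('pics/t22.png','pics/c22.png',255,200,391,280,5)
crop('pics/s22.png','pics/c23.png',290,170,390,330,5)
"
```

```text
t 33.17 pos [ 0.5105 -0.299   0.1931] zang -0.2198 tilt (np.float64(0.0024), np.float64(0.0)) F [ 0.5 -0.2 -0.7] w 87.1 q [ 0.95  0.24 -0.55  1.6   0.13  1.34  0.16]
```

View pics/c22.png

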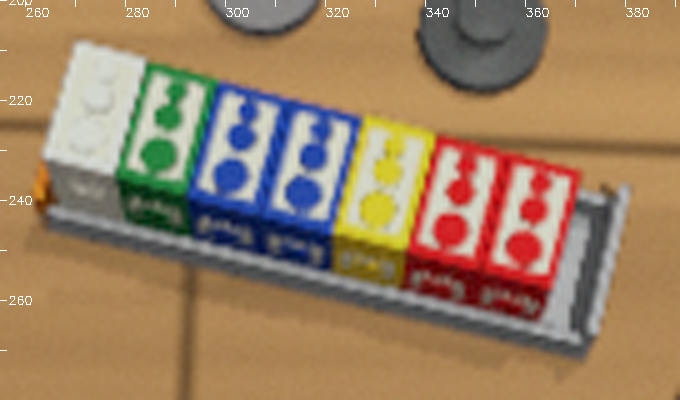

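View pics/c23.png

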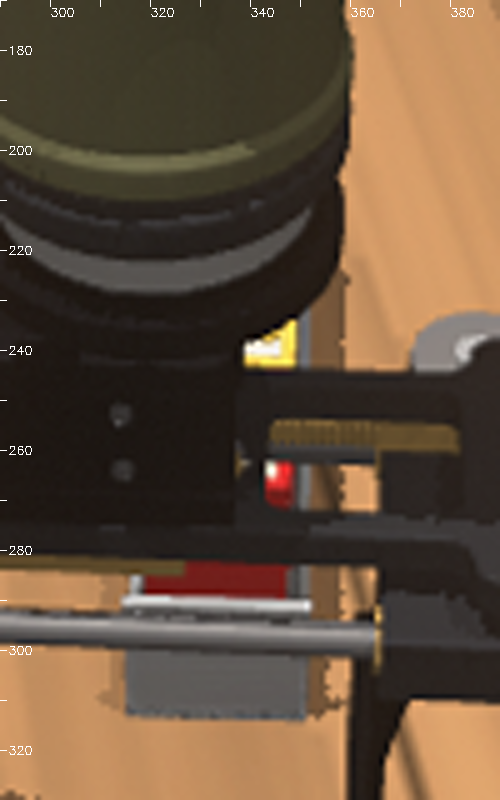

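View pics/t22.png

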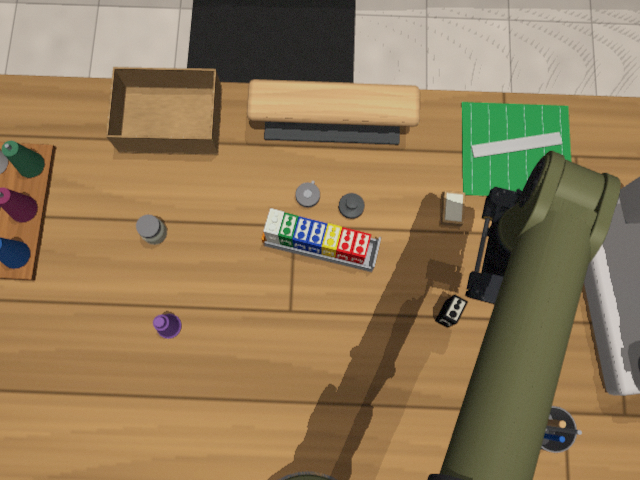

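```bash
python3 -c "
from h import *
f=lambda x,y:(255+x/5,200+y/5)
a=ray('top',f(75,42),.096);b=ray('top',f(581,172),.096);print(np.linalg.norm(a-b))
c=ray('top',f(46,158),.096);d=ray('top',f(552,279),.096);print(np.linalg.norm(c-d))
u=np.array([.2137,.9769]);print([(p[:2]@u).round(4) for p in (a,b,c,d)])
A=cv2.imread('pics/t0.png') if 0 else cv2.imread('pics/top0.png');B=cv2.imread('pics/t22.png')
print(np.abs(A[175:220,290:370].astype(int)-B[175:220,290:370]).max(), np.abs(A[200:350,120:190].astype(int)-B[200:350,120:190]).max())
s=ctrl.get_state()
# orange plate inner face s: top orange plate z=.06
for p in [(80,57),(70,55),(40,210)]: print((ray('top',f(*p),.06)[:2]@u).round(4))
crop('pics/t22.png','pics/c24.png',430,180,500,340,4)
"
```

```text
0.20913639575052523
0.20652710164689703
[np.float64(0.229), np.float64(0.0199), np.float64(0.2274), np.float64(0.0209)]
160 20
0.2305
0.2347
0.2291
```

View pics/c24.png

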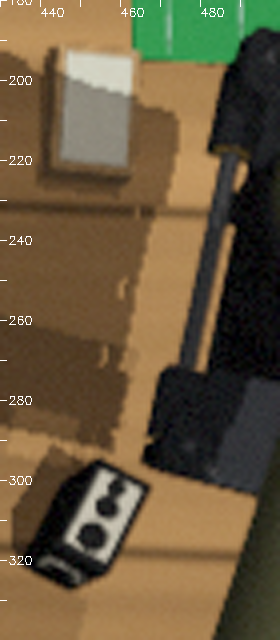

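```bash
python3 -c "
from h import *
cv2.imwrite('pics/w25.png',ctrl.get_image('wrist'))
st()
"
```

```text
t 33.32 pos [ 0.5113 -0.2966  0.1927] zang -0.2205 tilt (np.float64(0.0), np.float64(-0.0004)) F [-0.1  0.3  0.5] w 87.3 q [ 0.95  0.24 -0.56  1.6   0.13  1.34  0.16]
```

View pics/w25.png

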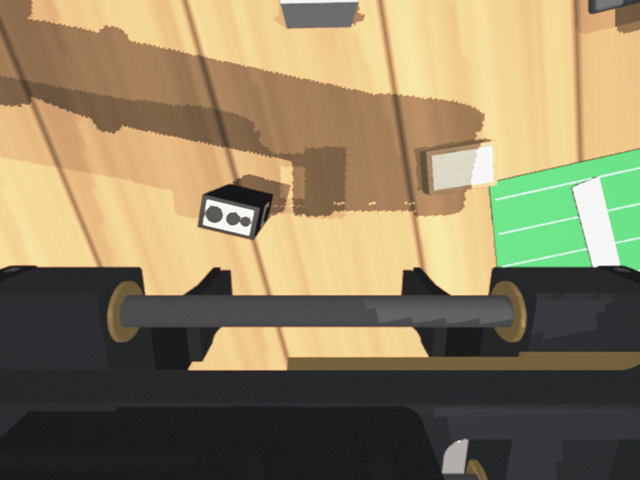

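```bash
python3 -c "
from h import *
ctrl.close_job()"
```

```text
the job is handed in; nothing more can be done
```

The job is handed in, at about 33 s of the 72 s allowed. Both new boxes are filed, and the row from the orange end reads white, green, blue, blue (new), yellow, red, red (new).

**What I did:**
- I slid the boxes in the tray apart by gripping and pushing them along the floor; none was lifted out.
- I lowered each new box until the wrist force showed floor contact before letting go.
- I then slid the last red box along to close the whole row up against the orange end.

**Last checks:**
- **Tight:** at about 16 N on the last box, the row no longer moved.
- **Length:** in the final top picture the seven boxes measure 207–209 mm, against 210 mm nominal. The white box meets the orange plate to within about 1 mm. I see no gaps and all boxes stand upright.
- **Other things on the table:** in the final pictures they look to be where they were at the start, and the gripper is well clear.

**Not confirmed:** the arm hid most of the row in the final side picture, and the row was out of the final wrist picture. The final state therefore rests on the top picture and the force reading. A pixel comparison around the tape case and cloth weight was inconclusive, because its window also took in the row.

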